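Change over the ink test carrier

TASK

Change over the ink test carrier for the next proof: first take every spent vial (short, no cap) out of the carrier and stand it fully down in a free hole of the wooden stock rack, then bring every full ink vial (tall, black cap) from the stock rack and seat it fully down in the carrier's block. At whatever point suits you, draw the bottom blank out of the magazine's slot and lay it flat in the carrier's bed, centred and square between the two end lips, leaving the other blanks in the magazine. The vials are thin glass, so grip them gently, and leave the ink can and the hand roller alone.

Things in the scene. Friction and masses are not known exactly. Their poses are not given: they have to be found in the camera images.
- stock: Fixed wooden stock rack, 120 (x) x 170 (y) x 46 mm, with 2 rows of 3 round blind holes from above, 26 mm wide, mouth bevelled 4 mm, 36 mm deep (floor 10 mm over the table). Origin: centre of its underside; z up, y along the rows; hole centres at x = -30 and +30 mm, y = -55, 0 and +55 mm. Turned up to 0.25 rad.
- carrier: Loose test carrier (0.9 kg, slides if knocked): aluminium base 176 (x) x 160 (y) x 6 mm; along its +x side a grey block, 42 x 150 mm, top 46 mm over the table, with 3 holes in a row along y, 50 mm apart, 26 mm wide, mouth bevelled 4 mm, 36 mm deep (floor 10 mm over the table); on its -x side the flat bed for one blank. Origin: centre of its underside; z up.
- bed (a point): Centre of the carrier's bed, on its surface 6 mm over the table, 50 mm to -x of the carrier's origin; axes as the carrier's. At each end along y a dark lip, 4 mm high, inner faces 58 mm from here; the blank lies between them, long side along the carrier's y. No lips along the long sides; the block's face is 93 mm away in +x.
- magazine: Fixed green stack magazine, open on top, 112 (x) x 65 (y) x 46 mm; floor 10 mm over the table, inside 103 x 53 mm, holding blanks with long sides along its x. Its -x face has a slot at the bottom, 10 to 21 mm over the table; only the bottom blank can be drawn out, along -x. Origin: under the stack's middle, on the table. Turned up to 0.3 rad.
- slot (a point): Middle of the slot's lower edge, on the outside of the magazine's -x face, 54.5 mm to -x of the magazine's origin and 10 mm above the table; axes as the magazine's.
- blank0: Bottom blank of the stack: copper plate 100 (x) x 50 (y) x 8 mm, 0.1 kg. At the start its front end sticks 36 mm out of the slot, 10 mm over the table and free beneath; it can be pinched there from above by its two long edges, 50 mm apart. Origin: centre of its underside; x along its length (at the start as the magazine's), z up.
- blank1: Blank number 2 from the bottom of the stack, same plate as blank0, wholly inside the magazine. Origin: centre of its underside.
- blank2: Blank number 3 from the bottom of the stack, same plate as blank0, wholly inside the magazine. Origin: centre of its underside.
- carrier_hole0 (a point): Centre of the mouth of a hole in the carrier's block (46 mm over the table), z up.
- carrier_hole1 (a point): Centre of the mouth of a hole in the carrier's block (46 mm over the table), z up.
- carrier_hole2 (a point): Centre of the mouth of a hole in the carrier's block (46 mm over the table), z up.
- ink0: Full ink vial: amber glass, 22 mm thick, 96 mm tall, the top 19 mm a black screw cap of the same width; about 55 g. Starts upright in a stock rack hole, standing 60 mm out of it. Thin glass: breaks when gripped with over 50 N per finger (100 N both added). Stands loosely in a hole: may lean up to 0.14 rad. Origin: centre of its underside, z up its axis. May be absent.
- ink1: Full ink vial: amber glass, 22 mm thick, 96 mm tall, the top 19 mm a black screw cap of the same width; about 55 g. Starts upright in a stock rack hole, standing 60 mm out of it. Thin glass: breaks when gripped with over 50 N per finger (100 N both added). Stands loosely in a hole: may lean up to 0.14 rad. Origin: centre of its underside, z up its axis. May be absent.
- ink2: Full ink vial: amber glass, 22 mm thick, 96 mm tall, the top 19 mm a black screw cap of the same width; about 55 g. Starts upright in a stock rack hole, standing 60 mm out of it. Thin glass: breaks when gripped with over 50 N per finger (100 N both added). Stands loosely in a hole: may lean up to 0.14 rad. Origin: centre of its underside, z up its axis. May be absent.
- ink3: Full ink vial: amber glass, 22 mm thick, 96 mm tall, the top 19 mm a black screw cap of the same width; about 55 g. Starts upright in a stock rack hole, standing 60 mm out of it. Thin glass: breaks when gripped with over 50 N per finger (100 N both added). Stands loosely in a hole: may lean up to 0.14 rad. Origin: centre of its underside, z up its axis. May be absent.
- spent0: Spent ink vial: amber glass, 22 mm thick, 76 mm tall, no cap (dark open mouth); about 30 g. Starts upright in a carrier hole, standing 40 mm out of it. Thin glass: breaks when gripped with over 50 N per finger (100 N both added). Stands loosely in a hole: may lean up to 0.14 rad. Origin: centre of its underside, z up its axis. May be absent.
- spent1: Spent ink vial: amber glass, 22 mm thick, 76 mm tall, no cap (dark open mouth); about 30 g. Starts upright in a carrier hole, standing 40 mm out of it. Thin glass: breaks when gripped with over 50 N per finger (100 N both added). Stands loosely in a hole: may lean up to 0.14 rad. Origin: centre of its underside, z up its axis. May be absent.
- spent2: Spent ink vial: amber glass, 22 mm thick, 76 mm tall, no cap (dark open mouth); about 30 g. Starts upright in a carrier hole, standing 40 mm out of it. Thin glass: breaks when gripped with over 50 N per finger (100 N both added). Stands loosely in a hole: may lean up to 0.14 rad. Origin: centre of its underside, z up its axis. May be absent.
- ink_can: Bystander: closed ink can with paper label, 70 mm wide, 80 mm tall, at the back of the bench. Origin: centre of its underside.
- brayer: Bystander: hand roller, 110 mm black rubber roll with wooden handle, about 150 mm long overall, 36 mm high. Origin under the roll's middle.
There are look-alikes about, which are no part of the job. What is shaped like the spent0 but purple is not meant. Leave any pink look-alike of the blank2 alone.

How it is judged:
By the outcome, as a careful person would: the job done as asked, in the order asked, and still so for the second after the job is handed in, with the robot touching nothing.
Of ink0, ink1, ink2, ink3 only 2 to 3 are there at a start; the rules pass over those that are not, and their reading is None.
Of spent0, spent1, spent2 only 2 to 3 are there at a start; the rules pass over those that are not, and their reading is None.
At some moment in a run one of carrier may be knocked a few centimetres aside while the robot is not near it.
It also fails if it takes over 210 s, if anything falls off the work surface, if the arm or the gripper's body presses on something with over 40 N, if the wrist force passes 120 N, or if a joint passes its speed limit or range.

ROBOT

A 7-joint arm with a two-finger parallel gripper is mounted at the origin on the work surface. World frame = base frame: x ahead of the robot, y to its left, z up, the work surface at z = 0. Lengths are in m, angles in rad, forces in N, time in s.
With the tool pointing down it reaches from about 0.425 to 0.875 m from the base axis. Payload 4.7 kg.
Tool frame: the origin (TCP) lies at the very end of the fingers, on their centre line; the grasp point (between the pads) lies 19 mm behind it; z points along the fingers, y is the line along which they close (so a half turn about z gives the same grasp; the last joint's range is limited). The gripper opens to 85 mm and grips with 20 to 120 N. Pads are 22 mm wide; open, the fingers measure 114 mm over their backs; the gripper's body (76 mm by 85 mm) begins 54 mm behind the grasp point. The pads swing forward as they close: fully open they stand 13 mm farther back than shut.
Start: joints at [-1.166, 0.321, -0.07, 1.45, 0.023, 1.371, -0.057], TCP at [0.248, 0.601, 0.231] pointing down, gripper open.
Joint ranges: [-2.86, 2.86], [-0.3, 2.09], [-1.38, 1.24], [0.06, 2.45], [-1.56, 4.7], [0.09, 2.05], [-2.69, 2.69]. Speed limits (rad/s): [2.57, 2.57, 3.14, 3.14, 3.14, 3.14, 3.14].

INTERFACE

Orientations are given as [roll, pitch, yaw] about the fixed x, y, z axes, in that order (R = Rz(yaw) Ry(pitch) Rx(roll)).
In Python, from cell import env, get_image, get_calibration gives the robot as it stands. The module is installed in compiled form; this text tells all that it offers.
- The arm moves only by the tool carry_out, never from a script. Its arguments are lists of equal length, an entry for each row: "grip": the closure, from -1 (fully open) to 1 (shut); "offset": the shift along the world's x, y, z in m, a list of three; "delta_rot": the turn, a rotation vector about the world's x, y, z in degrees, a list of three. In form: {"grip": [grip, ...], "offset": [[tx, ty, tz], ...], "delta_rot": [[wx, wy, wz], ...]}. A call has 1 to 5 rows; each row is the pose to reach, as a shift and turn from the pose commanded when the call began; what a row does not reach only later rows make up. A row lasts 1/8 s, in which the tool goes at most 62.5 mm and 10.7 degrees, less where a joint would pass 70% of its speed; a pose out of reach is approached as far as the arm can. A call with a gripper value outside its range is refused whole. The fingers move at their own pace and stop on an object; "grip_force" is the grip in N (left out, the last holds). Time passes only in rows, so rows that repeat a pose let the fingers close. It gives the time, the measured TCP pose, the force, the opening and the grip force at its end, in the units of the state.
- env.observe(): the state, without advancing time (a new reading comes with each control period).
- get_image(name): name is "scene" or "side" or "wrist"; returns (picture, depth): 384x512x3 uint8, red, green, blue; 384x512 float32, m along the optical axis (not along the pixel's ray), 0 where there is no reading.
- get_calibration(name): a dict with "K" (3x3 intrinsics, pixels), "cam_to_world" (4x4, takes a point from camera to world coordinates). Camera axes: x right, y down, z forward; pixel columns grow to the right and rows downward; lengths in m; the calibration is good to about 2 mm. A picture is of the moment at which its call begins: read the wrist's pose just before it. get_calibration takes no time and is no camera call; for the wrist camera it gives the pose at the moment of the call.
- env.hand_in(): hands the job in; it is judged then, once.
The state is a dict: "time": time; "joints": joint angles; "qvel": joint speeds; "joint_torque": joint torques, N m; "tcp_pos": TCP position; "orientation": TCP orientation; "contact_force": force on the tool from outside, world axes, zero at the start; "moment": the same for the moment, N m; "finger_gap": finger opening in m; "gripper_force": force on a finger pad.
Only numpy, scipy, OpenCV 4.12 (cv2) and the standard library are available. Lean on these libraries where they do the work, as an engineer would, in place of code of your own. Each camera call takes 0.05 s, during which the arm holds its last target. There are 200 camera calls.

## Working session

There is one attempt and no reset: what is moved stays moved. The work goes in short steps, Python scripts to look and compute and a tool call to move; the robot and the scene stay as the last step left them, time stands still between calls to the robot, and variables do not carry over. Pictures are saved under pics/ and viewed, at most 14 in all, crops included, and the job is handed in when it is done.

Besides the shell and the picture viewer there is one more tool, called after "Request:" in YAML: its name, and indented under it one key for each argument. carry_out: Moves the arm, as the interface text tells. Its arguments: {"type":"object","properties":{"grip":{"type":"array"},"offset":{"type":"array"},"delta_rot":{"type":"array"},"grip_force":{"type":"number"}},"required":["grip","offset","delta_rot"]}

```bash
mkdir -p pics; cat > h.py <<'E'
import numpy as np, cv2
from cell import env, get_image, get_calibration
def snap(cam,name):
    c=get_calibration(cam); im,d=get_image(cam)
    cv2.imwrite(f'pics/{name}.png',im[:,:,::-1]); np.savez(f'pics/{name}.npz',im=im,d=d,K=c['K'],T=c['cam_to_world']); return im,d,c
def load(name):
    z=np.load(f'pics/{name}.npz'); return z
def cloud(z):
    d=z['d']; v,u=np.mgrid[:d.shape[0],:d.shape[1]]; K=z['K']
    P=np.stack([(u-K[0,2])/K[0,0]*d,(v-K[1,2])/K[1,1]*d,d],-1)
    P=P@z['T'][:3,:3].T+z['T'][:3,3]; P[d==0]=np.nan; return P
def atz(z,u,v,h):
    K=z['K'];T=z['T']; r=T[:3,:3]@np.array([(u-K[0,2])/K[0,0],(v-K[1,2])/K[1,1],1]); o=T[:3,3]
    return o+r*(h-o[2])/r[2]
E
python3 - <<'E'
from h import *
s=env.observe()
print({k:np.round(v,3) for k,v in s.items()})
a=snap('scene','s0')[0];b=snap('side','d0')[0]
for n in('s0','d0'):
    z=load(n);print(n,z['K'][0],z['T'].round(3).tolist())
cv2.imwrite('pics/s0x.png',cv2.resize(a[:,:,::-1],(800,600),interpolation=3))
cv2.imwrite('pics/d0x.png',cv2.resize(b[:,:,::-1],(800,600),interpolation=3))
E
```

```text
{'time': np.float64(0.0), 'joints': array([-1.166,  0.322, -0.07 ,  1.452,  0.023,  1.371, -0.057]), 'qvel': array([-0.   ,  0.   ,  0.001, -0.   ,  0.001, -0.002, -0.   ]), 'joint_torque': array([ 1.0000e-03, -4.9359e+01, -3.8200e-01, -3.1434e+01,  1.3000e-02,
        1.1000e-02,  0.0000e+00]), 'tcp_pos': array([0.247, 0.6  , 0.23 ]), 'orientation': array([-3.14 ,  0.   ,  2.751]), 'contact_force': array([ 0.487,  0.299, -1.119]), 'moment': array([-0.027, -0.015, -0.065]), 'gripper_force': np.float64(0.0), 'finger_gap': np.float64(0.085)}
s0 [496.03181424   0.         252.25546909] [[-0.887, 0.234, -0.397, 1.017], [0.461, 0.49, -0.74, 0.823], [0.021, -0.84, -0.542, 0.664], [0.0, 0.0, 0.0, 1.0]]
d0 [366.86388609   0.         255.05335133] [[0.782, -0.482, 0.395, 0.176], [-0.623, -0.615, 0.483, -0.455], [0.01, -0.624, -0.781, 0.828], [0.0, 0.0, 0.0, 1.0]]
```

View pics/s0x.png

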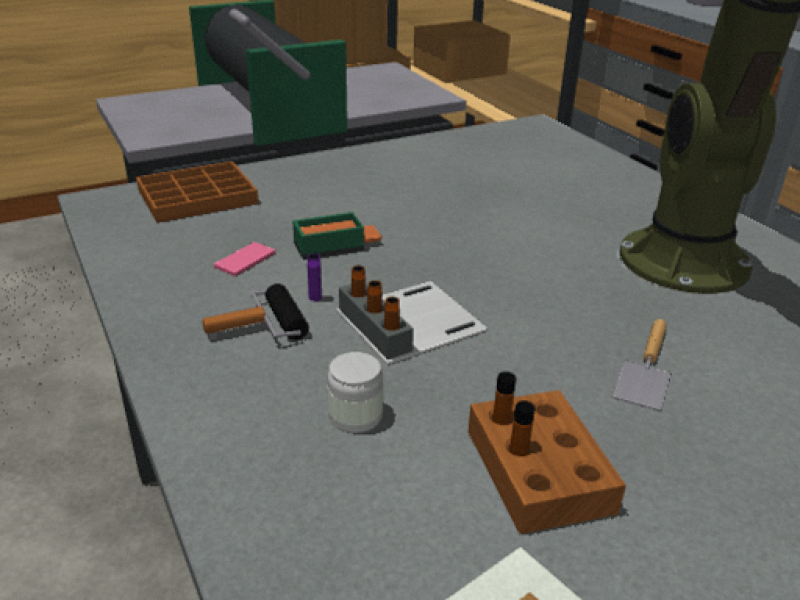

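View pics/d0x.png

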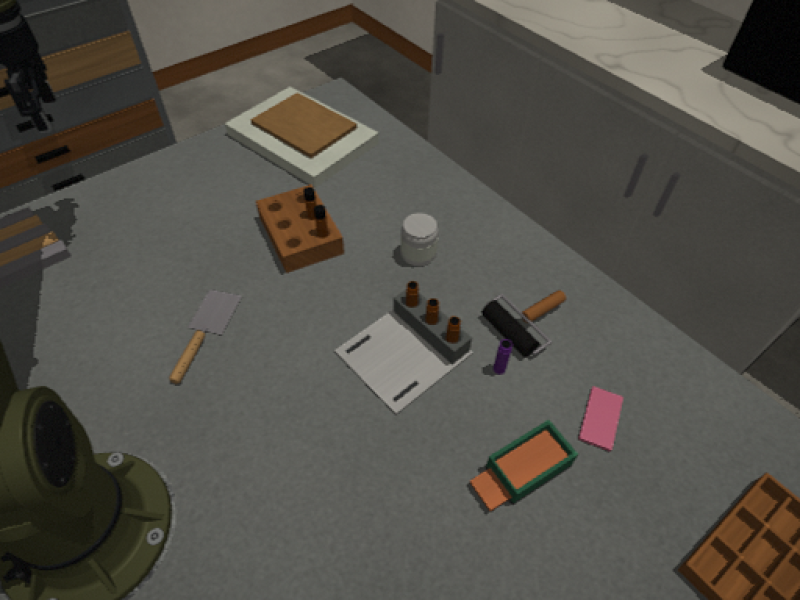

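The scene shows 3 spent vials in the carrier (block at about 375,320 in the scene picture) and 2 capped inks in the rack (505,395 and 523,425). 4 rack holes are free. The magazine is at (330,235), its blank sticking out to the right. The purple and pink look-alikes stand apart from the rest.

```bash
cat > seg.py <<'E'
from h import *
def rect(P,m,h):
    m=cv2.morphologyEx(m.astype(np.uint8),cv2.MORPH_OPEN,np.ones((2,2)))
    q=P[m>0][:,:2]; 
    return cv2.minAreaRect((q*1000).astype(np.float32)),len(q)
def near(P,c,r): return np.hypot(P[...,0]-c[0],P[...,1]-c[1])<r
E
python3 - <<'E'
from seg import *
for n,pts in (('s0',{'rack':(545,470),'blk':(375,330),'mag':(330,240),'bed':(430,310)}),('d0',{'rack':(298,230),'blk':(430,330),'mag':(532,462),'bed':(395,360)})):
    z=load(n);P=cloud(z)
    for k,(u,v) in pts.items():
        c=atz(z,u*.64,v*.64,.04)
        w=near(P,c,{'rack':.14,'blk':.11,'mag':.09,'bed':.14}[k])
        zz=P[...,2]
        m=w&(zz>.041)&(zz<.051)
        if k=='bed': m=w&(zz>.003)&(zz<.0085)
        r,N=rect(P,m,0); 
        print(n,k,c.round(3),np.round(r[0],1),np.round(r[1],1),round(r[2],1),N, np.nanmedian(zz[m]).round(4))
    # table level
    t=near(P,(0.55,0.2),0.6)&(abs(P[...,2])<.01); print('table',np.nanmedian(P[...,2][t]))
    for nm,lo,hi in(('inktop',.085,.125),('spenttop',.078,.092)):
        m=(P[...,2]>lo)&(P[...,2]<hi)&(P[...,0]>.3)&(P[...,0]<1.0)&(np.abs(P[...,1])<.8)
        nn,l,st,ce=cv2.connectedComponentsWithStats(m.astype(np.uint8))
        for i in range(1,nn):
            if st[i,4]>8: print(nm,ce[i].round(0),st[i,4],P[l==i].mean(0).round(3),np.nanmax(P[l==i][:,2]).round(3))
E
```

```text
s0 rack [0.56  0.342 0.04 ] [488.4 328.2] [256.5  98.2] 42.2 3578 0.0483
s0 blk [0.61  0.008 0.04 ] [573.  -32.9] [ 67.9 141.8] 6.5 450 0.0479
s0 mag [ 0.559 -0.27   0.04 ] [ 534.9 -311.8] [ 70.6 129.2] 81.9 283 0.0465
s0 bed [ 0.513 -0.004  0.04 ] [490.7  -6.2] [231. 244.] 36.6 901 0.0043
table 0.002872313540242144
inktop [229. 172.] 43 [ 0.593 -0.083  0.088] 0.092
inktop [240. 181.] 43 [ 0.59  -0.034  0.089] 0.092
inktop [251. 192.] 48 [0.587 0.015 0.089] 0.091
inktop [324. 246.] 182 [0.561 0.254 0.101] 0.112
inktop [335. 265.] 210 [0.573 0.307 0.101] 0.111
spenttop [201. 164.] 27 [ 0.632 -0.164  0.079] 0.082
spenttop [229. 173.] 64 [ 0.594 -0.082  0.086] 0.092
spenttop [240. 183.] 70 [ 0.591 -0.033  0.086] 0.091
spenttop [251. 193.] 73 [0.588 0.017 0.086] 0.091
spenttop [227. 235.] 550 [0.696 0.125 0.082] 0.085
spenttop [322. 253.] 71 [0.563 0.255 0.085] 0.092
spenttop [334. 273.] 75 [0.575 0.309 0.085] 0.092
d0 rack [0.527 0.286 0.04 ] [551.6 310.5] [183.2 135. ] 77.6 1151 0.0453
d0 blk [ 0.574 -0.054  0.04 ] [587.5 -39.3] [ 67.8 138.4] 17.0 466 0.0451
d0 mag [ 0.538 -0.321  0.04 ] [ 559.  -318.5] [ 69.7 142.9] 87.3 417 0.0451
d0 bed [ 0.491 -0.064  0.04 ] [nan nan] [0. 0.] 0.0 2307 0.0054
table -0.0004468053941977246
inktop [198. 124.] 64 [0.569 0.298 0.1  ] 0.108
inktop [205. 136.] 68 [0.558 0.244 0.1  ] 0.108
inktop [265. 182.] 22 [0.589 0.011 0.086] 0.088
inktop [277. 193.] 26 [ 0.591 -0.036  0.086] 0.087
inktop [291. 205.] 28 [ 0.594 -0.087  0.086] 0.089
spenttop [198. 129.] 23 [0.568 0.295 0.086] 0.092
spenttop [269. 144.] 218 [0.696 0.12  0.08 ] 0.083
spenttop [205. 141.] 26 [0.555 0.242 0.085] 0.091
spenttop [264. 183.] 45 [0.588 0.011 0.085] 0.088
spenttop [277. 194.] 49 [ 0.59  -0.038  0.084] 0.087
spenttop [291. 206.] 55 [ 0.593 -0.088  0.084] 0.089
```

```bash
python3 - <<'E'
from h import *
c=get_calibration('wrist');print(c['K'].round(1).tolist(),c['cam_to_world'].round(3).tolist())
E
```

```text
[[340.6, 0.0, 254.4], [0.0, 340.6, 193.2], [0.0, 0.0, 1.0]] [[0.381, 0.879, 0.287, 0.173], [0.925, -0.361, -0.121, 0.631], [-0.002, 0.312, -0.95, 0.373], [0.0, 0.0, 0.0, 1.0]]
```

Request:
carry_out:
  grip: [-1,-1,-1,-1,-1]
  offset:
    - [0.06,-0.06,0.02]
    - [0.12,-0.12,0.05]
    - [0.17,-0.18,0.07]
    - [0.21,-0.23,0.09]
    - [0.25,-0.28,0.1]
  delta_rot:
    - [0,0,-10]
    - [0,0,-20]
    - [0,0,-30]
    - [0,0,-40]
    - [0,0,-50]

```text
time: 0.72
tcp_pos: [0.4512, 0.3769, 0.3146]
orientation: [3.141, -0.0, 1.873]
contact_force: [0.2, 0.7, -0.4]
finger_gap: 0.0855
gripper_force: 0.0
```

Request:
carry_out:
  grip: [-1,-1,-1,-1,-1]
  offset:
    - [0.0,0.0,0.0]
    - [0,0,0]
    - [0,0,0]
    - [0,0,0]
    - [0,0,0]
  delta_rot:
    - [0,0,-10]
    - [0,0,-20]
    - [0,0,-30]
    - [0,0,-30]
    - [0,0,-30]

```text
time: 1.35
tcp_pos: [0.45, 0.3785, 0.3138]
orientation: [-3.141, 0.0, 1.358]
contact_force: [-0.7, -0.7, -0.4]
finger_gap: 0.0858
gripper_force: 0.0
```

```bash
python3 - <<'E'
from h import *
s=env.observe();print(s['tcp_pos'],s['orientation'],s['joints'],s['time'])
im,_,c=snap('wrist','w0');print(c['cam_to_world'].round(3).tolist())
cv2.imwrite('pics/w0x.png',cv2.resize(im[:,:,::-1],(800,600),interpolation=3))
E
```

```text
[0.45004891 0.37854959 0.31382541] [-3.14140657e+00  4.98415963e-04  1.35764082e+00] [-0.94217896  0.16077439  0.22712149  1.48805544 -0.03600299  1.49738231
 -0.92838395] 1.35
[[0.977, -0.201, -0.067, 0.467], [-0.212, -0.928, -0.306, 0.457], [-0.001, 0.314, -0.95, 0.456], [0.0, 0.0, 0.0, 1.0]]
```

View pics/w0x.png

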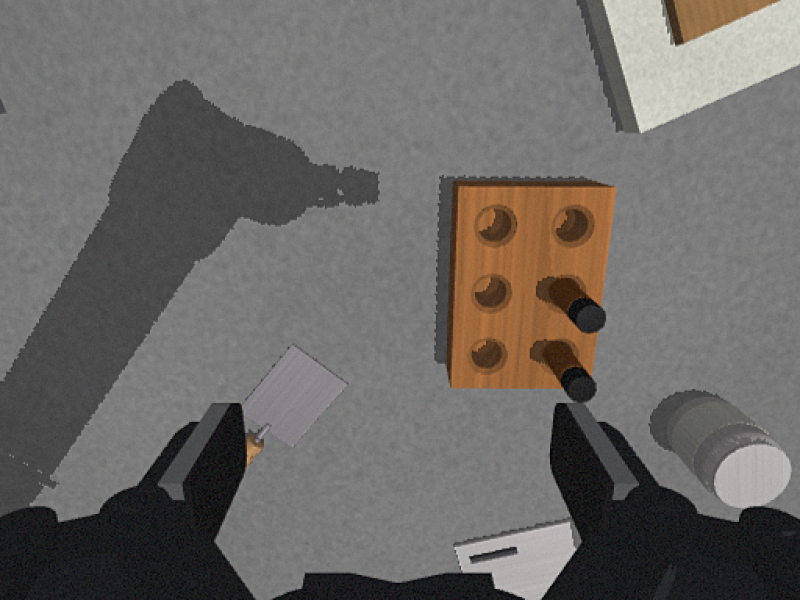

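The wrist view shows the rack with free holes at (495,224), (573,224), (491,292) and (487,354). The inks stand in the middle and lower right holes, with cap tops at about (591,318) and (578,386).

```bash
cat > fit.py <<'E'
from h import *
def rigid(local,world):
    l=np.array(local)[:,:2];w=np.array(world)[:,:2];lc,wc=l.mean(0),w.mean(0)
    H=(l-lc).T@(w-wc); th=np.arctan2(H[0,1]-H[1,0],H[0,0]+H[1,1])
    R=np.array([[np.cos(th),-np.sin(th)],[np.sin(th),np.cos(th)]]); t=wc-R@lc
    return th,R,t,(l@R.T+t-w)
E
python3 - <<'E'
from fit import *
z=load('w0')
px=[(495,224),(573,224),(491,292),(487,354)];loc=[(-.03,.055),(.03,.055),(-.03,0),(-.03,-.055)]
W=[atz(z,u*.64,v*.64,.046) for u,v in px]
th,R,t,res=rigid(loc,W);print('rack',th,t,'res mm',(res*1000).round(1).tolist())
for x in(-.03,.03):
  for y in(-.055,0,.055): print((x,y),(R@[x,y]+t).round(4))
P=cloud(z)
for u,v in((591,318),(578,386)):
  print('cap',atz(z,u*.64,v*.64,.106).round(4), P[int(v*.64),int(u*.64)].round(4))
print('racktop',P[int(250*.64),int(535*.64)])
E
```

```text
rack -0.21776510083408976 [0.54230227 0.31071303] res mm [[0.2, 0.1], [-0.2, -0.1], [0.0, 0.3], [0.0, -0.3]]
(-0.03, -0.055) [0.5011 0.2635]
(-0.03, 0) [0.513  0.3172]
(-0.03, 0.055) [0.5249 0.3709]
(0.03, -0.055) [0.5597 0.2505]
(0.03, 0) [0.5716 0.3042]
(0.03, 0.055) [0.5835 0.3579]
cap [0.5716 0.3038 0.106 ] [0.5714 0.3044 0.1058]
cap [0.557  0.2529 0.106 ] [0.5561 0.2529 0.1055]
racktop [0.5523735  0.34309073 0.04304464]
```

Request:
carry_out:
  grip: [-1,-1,-1,-1,-1]
  offset:
    - [0.02,-0.06,0]
    - [0.04,-0.12,0]
    - [0.06,-0.18,0]
    - [0.08,-0.24,0]
    - [0.1,-0.29,0]
  delta_rot:
    - [0,0,3]
    - [0,0,6]
    - [0,0,9]
    - [0,0,12]
    - [0,0,15]

```text
time: 2.02
tcp_pos: [0.5506, 0.0861, 0.3145]
orientation: [3.141, -0.0, 1.619]
contact_force: [0.4, 0.7, 0.4]
finger_gap: 0.0856
gripper_force: 0.0
```

Request:
carry_out:
  grip: [-1,-1,-1]
  offset:
    - [0.01,-0.06,0]
    - [0.02,-0.1,0]
    - [0.02,-0.1,0]
  delta_rot:
    - [0,0,0]
    - [0,0,0]
    - [0,0,0]

```text
time: 2.4
tcp_pos: [0.5703, -0.0166, 0.3144]
orientation: [3.141, 0.002, 1.61]
contact_force: [-0.5, 1.1, 0.2]
finger_gap: 0.0855
gripper_force: 0.0
```

```bash
python3 - <<'E'
from h import *
s=env.observe();print(s['tcp_pos'],s['orientation'],s['joints'],s['time'])
im,_,c=snap('wrist','w1')
cv2.imwrite('pics/w1x.png',cv2.resize(im[:,:,::-1],(800,600),interpolation=3))
E
```

```text
[ 0.57033381 -0.01655141  0.31435688] [3.14107975e+00 1.81672742e-03 1.60998082e+00] [-0.50192304  0.1267304   0.53900765  1.53998964 -0.06334151  1.49219978
  0.07766807] 2.4
```

View pics/w1x.png

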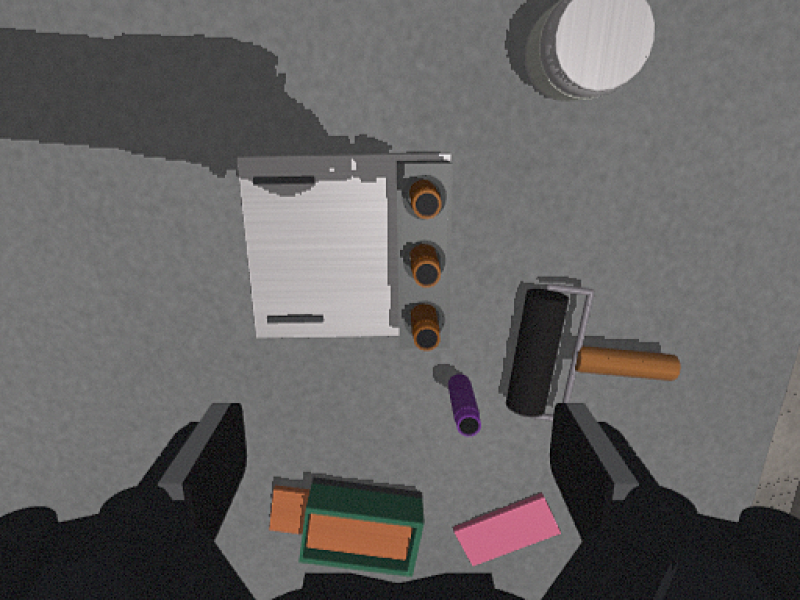

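The wrist view shows the spent mouths at (426,204), (426,271) and (426,338). The magazine's top corners are at about (311,478), (423,490), (413,575) and (301,561), with blank0's tongue at (288,510).

```bash
python3 - <<'E'
from fit import *
z=load('w1');P=cloud(z)
for u,v in((426,204),(426,271),(426,338)):
  print('mouth',atz(z,u*.64,v*.64,.086).round(4), P[int((v-9)*.64),int(u*.64)].round(4))
L=[(-.058,.0),(.058,0)]
W=[atz(z,u*.64,v*.64,.010) for u,v in((284,180),(295,319))]
print('lips',np.round(W,4))
loc=[(-.056,.0325),(.056,.0325),(.056,-.0325),(-.056,-.0325)]
W=[atz(z,u*.64,v*.64,.046) for u,v in((311,478),(423,490),(413,575),(301,561))]
th,R,t,res=rigid(loc,W);print('mag',th,t,(res*1000).round(1).tolist())
print('blank front',R@[-.0905,0]+t)
W=[atz(z,u*.64,v*.64,.018) for u,v in((274,478),(270,527),(306,487),(302,534))];print(np.round(W,4))
E
```

```text
mouth [0.5882 0.0131 0.086 ] [0.5871 0.02   0.0852]
mouth [ 0.5908 -0.0347  0.086 ] [ 0.5897 -0.0273  0.086 ]
mouth [ 0.5938 -0.0866  0.086 ] [ 0.5926 -0.0791  0.085 ]
lips [[ 0.4749  0.0177  0.01  ]
 [ 0.4813 -0.1038  0.01  ]]
mag -0.09419614294680011 [ 0.54709883 -0.29783498] [[-5.1, -15.7], [3.6, -17.2], [1.9, 17.6], [-0.3, 15.3]]
blank front [ 0.45700004 -0.28932283]
[[ 0.4588 -0.267   0.018 ]
 [ 0.4528 -0.3258  0.018 ]
 [ 0.4899 -0.2762  0.018 ]
 [ 0.4849 -0.3332  0.018 ]]
```

Request:
carry_out:
  grip: [-0.1,-0.1,-0.1,-0.1,-0.1]
  offset:
    - [0.0205,-0.019,-0.05]
    - [0.0205,-0.019,-0.1]
    - [0.0205,-0.019,-0.15]
    - [0.0205,-0.019,-0.19]
    - [0.0205,-0.019,-0.2]
  delta_rot:
    - [0,0,1]
    - [0,0,1]
    - [0,0,1]
    - [0,0,1]
    - [0,0,1]
  grip_force: 25

```text
time: 3.08
tcp_pos: [0.5886, -0.0282, 0.1112]
orientation: [-3.136, -0.001, 1.637]
contact_force: [-0.5, 0.6, 0.1]
finger_gap: 0.0471
gripper_force: 0.0
```

Request:
carry_out:
  grip: [-0.1,-0.1,-0.1,-0.1]
  offset:
    - [0,0,-0.02]
    - [0,0,-0.04]
    - [0,0,-0.057]
    - [0,0,-0.057]
  delta_rot:
    - [0,0,0]
    - [0,0,0]
    - [0,0,0]
    - [0,0,0]

```text
time: 3.58
tcp_pos: [0.5896, -0.0305, 0.0556]
orientation: [-3.139, 0.0, 1.634]
contact_force: [0.8, -0.0, 0.3]
finger_gap: 0.047
gripper_force: 0.0
```

Request:
carry_out:
  grip: [1,1,1,1,1]
  offset:
    - [0,0,0]
    - [0,0,0]
    - [0,0,0]
    - [0,0,0]
    - [0,0,0]
  delta_rot:
    - [0,0,0]
    - [0,0,0]
    - [0,0,0]
    - [0,0,0]
    - [0,0,0]

```text
time: 4.2
tcp_pos: [0.5914, -0.0306, 0.058]
orientation: [3.14, 0.0, 1.634]
contact_force: [-1.1, -0.8, 5.1]
finger_gap: 0.0212
gripper_force: 24.9
```

Request:
carry_out:
  grip: [1,1,1,1,1]
  offset:
    - [0,0,0.02]
    - [0,0,0.06]
    - [0,0,0.12]
    - [-0.01,0.05,0.13]
    - [-0.02,0.1,0.13]
  delta_rot:
    - [0,0,0]
    - [0,0,0]
    - [0,0,0]
    - [0,0,0]
    - [0,0,0]

```text
time: 4.82
tcp_pos: [0.5713, 0.07, 0.19]
orientation: [3.138, -0.001, 1.631]
contact_force: [0.9, 0.8, -1.0]
finger_gap: 0.0209
gripper_force: 24.9
```

Request:
carry_out:
  grip: [1,1,1,1,1]
  offset:
    - [-0.01,0.05,0]
    - [-0.03,0.1,0]
    - [-0.04,0.15,0]
    - [-0.05,0.2,0]
    - [-0.06,0.25,0]
  delta_rot:
    - [0,0,0]
    - [0,0,0]
    - [0,0,0]
    - [0,0,0]
    - [0,0,0]

```text
time: 5.45
tcp_pos: [0.5101, 0.3207, 0.1882]
orientation: [3.141, 0.0, 1.633]
contact_force: [0.5, -0.3, -0.8]
finger_gap: 0.0212
gripper_force: 24.9
```

Request:
carry_out:
  grip: [1,1]
  offset:
    - [0,0,0]
    - [0,0,0]
  delta_rot:
    - [0,0,0]
    - [0,0,0]

```text
time: 5.7
tcp_pos: [0.5108, 0.3187, 0.1875]
orientation: [3.141, 0.001, 1.634]
contact_force: [-0.4, -1.2, 0.2]
finger_gap: 0.0213
gripper_force: 24.9
```

```bash
python3 - <<'E'
from h import *
s=env.observe();print(s['tcp_pos'],s['orientation'],s['joints'],s['time'])
im,_,c=snap('wrist','w2')
cv2.imwrite('pics/w2x.png',im[:,:,::-1])
E
```

```text
[0.5107794  0.31867948 0.1875446 ] [3.14139202e+00 1.20156567e-03 1.63368643e+00] [-0.8801859   0.24736834  0.32718304  1.64684943 -0.08149909  1.26137427
 -0.47450689] 5.7
```

View pics/w2x.png

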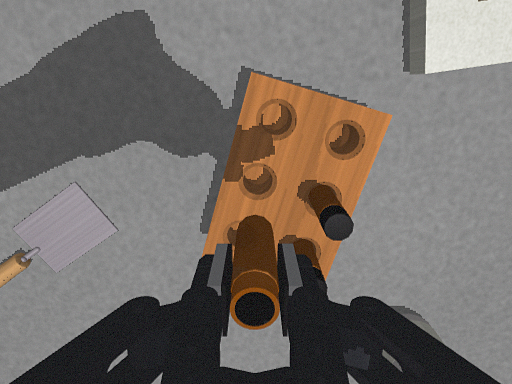

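The held vial is upright between the pads, mouth at about (254,308) and bottom end at about (255,236).

```bash
python3 - <<'E'
from fit import *
z=load('w2')
print(atz(z,254,308,.2155),atz(z,255,232,.1395))
for u,v in((276,120),(257,180),(345,139)): print(atz(z,u,v,.046))
E
```

```text
[0.5104142  0.31310874 0.2155    ] [0.51099165 0.31112465 0.1395    ]
[0.52460394 0.3693464  0.046     ]
[0.51239835 0.31735032 0.046     ]
[0.58328926 0.35743936 0.046     ]
```

Request:
carry_out:
  grip: [1,1,1,1,1]
  offset:
    - [0.002,0.0045,-0.02]
    - [0.002,0.0045,-0.06]
    - [0.002,0.0045,-0.09]
    - [0.002,0.0045,-0.11]
    - [0.002,0.0045,-0.126]
  delta_rot:
    - [0,0,0]
    - [0,0,0]
    - [0,0,0]
    - [0,0,0]
    - [0,0,0]

```text
time: 6.38
tcp_pos: [0.5128, 0.3234, 0.0598]
orientation: [-3.141, 0.001, 1.633]
contact_force: [0.1, -0.2, 0.6]
finger_gap: 0.0212
gripper_force: 24.8
```

Request:
carry_out:
  grip: [1,1,-0.1,-0.1,-0.1]
  offset:
    - [0,0,0]
    - [0,0,0]
    - [0,0,0]
    - [0,0,0]
    - [0,0,0]
  delta_rot:
    - [0,0,0]
    - [0,0,0]
    - [0,0,0]
    - [0,0,0]
    - [0,0,0]

```text
time: 7.0
tcp_pos: [0.5129, 0.3242, 0.0616]
orientation: [3.141, -0.0, 1.634]
contact_force: [-0.8, -0.6, 0.4]
finger_gap: 0.0468
gripper_force: 0.0
```

Request:
carry_out:
  grip: [-0.1,-0.1,-0.1,-0.1,-0.1]
  offset:
    - [0,0,0.05]
    - [0,0,0.1]
    - [0.01,-0.05,0.13]
    - [0.02,-0.1,0.13]
    - [0.03,-0.15,0.13]
  delta_rot:
    - [0,0,0]
    - [0,0,0]
    - [0,0,0]
    - [0,0,0]
    - [0,0,0]

```text
time: 7.62
tcp_pos: [0.5432, 0.1726, 0.1921]
orientation: [3.14, -0.001, 1.634]
contact_force: [0.2, -0.2, -0.2]
finger_gap: 0.0468
gripper_force: 0.0
```

```bash
cat > look.py <<'E'
# tops of upright vials seen by side + scene cameras, plus wrist-free check
from seg import *
def tops(cam,n):
    snap(cam,n);z=load(n);P=cloud(z)
    m=(P[...,2]>.06)&(P[...,2]<.125)&(P[...,0]>.4)&(P[...,0]<.72)&(P[...,1]>-.2)&(P[...,1]<.45)
    k,l,st,ce=cv2.connectedComponentsWithStats(m.astype(np.uint8))
    for i in range(1,k):
        if st[i,4]>15:
            q=P[l==i]; h=np.nanmax(q[:,2]); q=q[q[:,2]>h-.012]; print(cam,st[i,4],q.mean(0).round(4),'max',round(float(h),4))
import sys
s=env.observe();print('tcp',s['tcp_pos'].round(4),s['orientation'].round(3),s['time'].round(2))
for c in sys.argv[2:]: tops(c,c+sys.argv[1])
E
python3 look.py 1 scene side
```

```text
Traceback (most recent call last):
  File "look.py", line 11, in <module>
    s=env.observe();print('tcp',s['tcp_pos'].round(4),s['orientation'].round(3),s['time'].round(2))
                                                                                ^^^^^^^^^^^^^^^
AttributeError: 'float' object has no attribute 'round'
```

```bash
sed -i "s/s\['time'\].round(2)/s['time']/" look.py; python3 look.py 1 scene side
```

```text
tcp [0.5432 0.1726 0.1921] [ 3.140e+00 -1.000e-03  1.634e+00] 7.625
scene 84 [ 0.6324 -0.1629  0.0771] max 0.0825
scene 124 [ 0.5937 -0.0832  0.0863] max 0.091
scene 143 [0.5878 0.0165 0.0869] max 0.0916
scene 729 [0.6944 0.1283 0.0815] max 0.085
scene 308 [0.56   0.2521 0.1067] max 0.1113
scene 340 [0.5718 0.3058 0.1066] max 0.1112
scene 213 [0.5136 0.3195 0.0872] max 0.0917
side 161 [0.5579 0.2564 0.1026] max 0.1083
side 71 [0.5125 0.3142 0.0837] max 0.0879
side 363 [0.6917 0.1187 0.0784] max 0.0824
side 84 [0.587  0.0102 0.0848] max 0.0891
side 89 [ 0.5919 -0.0888  0.0843] max 0.0886
side 77 [ 0.632  -0.1674  0.0743] max 0.0789
```

Request:
carry_out:
  grip: [-0.1,-0.1,-0.1,-0.1,-0.1]
  offset:
    - [0.015,-0.05,0]
    - [0.03,-0.1,-0.02]
    - [0.0445,-0.159,-0.06]
    - [0.0445,-0.159,-0.08]
    - [0.0445,-0.159,-0.08]
  delta_rot:
    - [0,0,0]
    - [0,0,0]
    - [0,0,0]
    - [0,0,0]
    - [0,0,0]

```text
time: 8.35
tcp_pos: [0.5856, 0.0142, 0.1092]
orientation: [-3.137, 0.001, 1.632]
contact_force: [-0.1, 0.8, 0.3]
finger_gap: 0.0468
gripper_force: 0.0
```

```bash
python3 look.py 2 scene
```

```text
tcp [0.5856 0.0142 0.1092] [-3.137e+00  1.000e-03  1.632e+00] 8.35
scene 85 [ 0.6326 -0.1622  0.0766] max 0.0808
scene 123 [ 0.5936 -0.0828  0.0866] max 0.0909
scene 26 [0.5582 0.0143 0.1192] max 0.1235
scene 19 [0.6116 0.021  0.1195] max 0.1248
scene 142 [0.5878 0.0166 0.0868] max 0.091
scene 734 [0.6943 0.1277 0.0817] max 0.0859
scene 309 [0.5601 0.2521 0.1065] max 0.1109
scene 337 [0.5717 0.3058 0.1064] max 0.1106
scene 215 [0.5136 0.3199 0.0869] max 0.0909
```

Request:
carry_out:
  grip: [-0.1,-0.1,-0.1,-0.1]
  offset:
    - [0.002,-0.001,-0.02]
    - [0.002,-0.001,-0.04]
    - [0.002,-0.001,-0.053]
    - [0.002,-0.001,-0.053]
  delta_rot:
    - [0,0,0]
    - [0,0,0]
    - [0,0,0]
    - [0,0,0]

```text
time: 8.9
tcp_pos: [0.588, 0.0142, 0.0565]
orientation: [-3.139, 0.0, 1.634]
contact_force: [-0.9, -0.3, -1.0]
finger_gap: 0.047
gripper_force: 0.0
```

Request:
carry_out:
  grip: [1,1,1,1,1]
  offset:
    - [0,0,0]
    - [0,0,0]
    - [0,0,0]
    - [0,0,0]
    - [0,0,0]
  delta_rot:
    - [0,0,0]
    - [0,0,0]
    - [0,0,0]
    - [0,0,0]
    - [0,0,0]

```text
time: 9.52
tcp_pos: [0.5897, 0.0141, 0.0587]
orientation: [3.14, -0.0, 1.634]
contact_force: [-1.0, 0.8, 3.2]
finger_gap: 0.0211
gripper_force: 24.7
```

Request:
carry_out:
  grip: [1,1,1,1,1]
  offset:
    - [0,0,0.02]
    - [0,0,0.06]
    - [0,0,0.12]
    - [-0.01,0.05,0.13]
    - [-0.02,0.1,0.13]
  delta_rot:
    - [0,0,0]
    - [0,0,0]
    - [0,0,0]
    - [0,0,0]
    - [0,0,0]

```text
time: 10.15
tcp_pos: [0.5701, 0.1146, 0.1914]
orientation: [3.137, -0.001, 1.631]
contact_force: [-0.1, 0.3, -0.2]
finger_gap: 0.0213
gripper_force: 25.1
```

Request:
carry_out:
  grip: [1,1,1,1,1]
  offset:
    - [-0.02,0.05,0]
    - [-0.04,0.1,0]
    - [-0.065,0.15,0]
    - [-0.065,0.15,0]
    - [-0.065,0.15,0]
  delta_rot:
    - [0,0,0]
    - [0,0,0]
    - [0,0,0]
    - [0,0,0]
    - [0,0,0]

```text
time: 10.78
tcp_pos: [0.5045, 0.2635, 0.189]
orientation: [3.141, 0.0, 1.634]
contact_force: [-0.1, -0.4, -0.8]
finger_gap: 0.0211
gripper_force: 25.1
```

Request:
carry_out:
  grip: [1,1,1,1,1]
  offset:
    - [-0.003,0.001,-0.02]
    - [-0.003,0.001,-0.06]
    - [-0.003,0.001,-0.09]
    - [-0.003,0.001,-0.11]
    - [-0.003,0.001,-0.127]
  delta_rot:
    - [0,0,0]
    - [0,0,0]
    - [0,0,0]
    - [0,0,0]
    - [0,0,0]

```text
time: 11.4
tcp_pos: [0.5021, 0.2631, 0.0607]
orientation: [3.141, 0.001, 1.631]
contact_force: [-0.0, 0.1, 0.4]
finger_gap: 0.0211
gripper_force: 25.1
```

Request:
carry_out:
  grip: [1,1,-0.1,-0.1,-0.1]
  offset:
    - [0,0,0]
    - [0,0,0]
    - [0,0,0]
    - [0,0,0]
    - [0,0,0]
  delta_rot:
    - [0,0,0]
    - [0,0,0]
    - [0,0,0]
    - [0,0,0]
    - [0,0,0]

```text
time: 12.02
tcp_pos: [0.5013, 0.2652, 0.0615]
orientation: [3.141, -0.0, 1.634]
contact_force: [0.3, -0.6, -0.4]
finger_gap: 0.047
gripper_force: 0.0
```

Request:
carry_out:
  grip: [-0.1,-0.1,-0.1,-0.1,-0.1]
  offset:
    - [0,0,0.05]
    - [0,0,0.1]
    - [0.01,-0.05,0.13]
    - [0.03,-0.1,0.13]
    - [0.04,-0.15,0.13]
  delta_rot:
    - [0,0,0]
    - [0,0,0]
    - [0,0,0]
    - [0,0,0]
    - [0,0,0]

```text
time: 12.65
tcp_pos: [0.5422, 0.1135, 0.1921]
orientation: [3.139, -0.0, 1.634]
contact_force: [0.6, -0.5, -0.7]
finger_gap: 0.0471
gripper_force: 0.0
```

```bash
python3 look.py 3 scene side
```

```text
tcp [0.5422 0.1135 0.1921] [ 3.139 -0.     1.634] 12.65
scene 84 [ 0.6325 -0.1625  0.0764] max 0.0813
scene 124 [ 0.5935 -0.0829  0.0868] max 0.0915
scene 726 [0.6938 0.1283 0.0815] max 0.0854
scene 305 [0.5601 0.2522 0.1061] max 0.1102
scene 197 [0.501  0.267  0.0869] max 0.091
scene 339 [0.5718 0.3058 0.1063] max 0.1104
scene 215 [0.5137 0.3197 0.0868] max 0.0918
side 190 [0.5621 0.2734 0.1037] max 0.1087
side 69 [0.512  0.3146 0.0841] max 0.0885
side 369 [0.6926 0.1194 0.0789] max 0.0837
side 73 [0.4999 0.2609 0.0842] max 0.0893
side 89 [ 0.5922 -0.0886  0.0847] max 0.0894
side 74 [ 0.6321 -0.1672  0.0746] max 0.0785
```

Request:
carry_out:
  grip: [-0.1,-0.1,-0.1,-0.1,-0.1]
  offset:
    - [0.015,-0.06,0]
    - [0.03,-0.12,0]
    - [0.045,-0.17,-0.02]
    - [0.051,-0.1995,-0.06]
    - [0.051,-0.1995,-0.08]
  delta_rot:
    - [0,0,0]
    - [0,0,0]
    - [0,0,0]
    - [0,0,0]
    - [0,0,0]

```text
time: 13.38
tcp_pos: [0.5909, -0.0876, 0.1091]
orientation: [-3.139, 0.001, 1.629]
contact_force: [0.6, -0.1, -0.7]
finger_gap: 0.0473
gripper_force: 0.0
```

Request:
carry_out:
  grip: [-0.1]
  offset:
    - [0,0,0]
  delta_rot:
    - [0,0,0]

```text
time: 13.5
tcp_pos: [0.591, -0.0828, 0.1094]
orientation: [-3.138, -0.001, 1.635]
contact_force: [0.6, -0.1, 0.3]
finger_gap: 0.0469
gripper_force: 0.0
```

```bash
python3 look.py 4 scene
```

```text
tcp [ 0.591  -0.0828  0.1094] [-3.138e+00 -1.000e-03  1.635e+00] 13.5
scene 26 [ 0.563  -0.0817  0.1202] max 0.1248
scene 24 [ 0.618  -0.0747  0.1211] max 0.1247
scene 87 [ 0.6329 -0.162   0.0762] max 0.0804
scene 122 [ 0.5932 -0.083   0.0867] max 0.0911
scene 730 [0.6942 0.1286 0.0814] max 0.0852
scene 309 [0.5601 0.2522 0.1065] max 0.1109
scene 195 [0.5009 0.2668 0.0869] max 0.0914
scene 338 [0.5718 0.3058 0.1065] max 0.1106
scene 215 [0.5139 0.3202 0.0864] max 0.0908
```

Request:
carry_out:
  grip: [-0.1,-0.1,-0.1,-0.1]
  offset:
    - [0.002,-0.003,-0.02]
    - [0.002,-0.003,-0.04]
    - [0.002,-0.003,-0.053]
    - [0.002,-0.003,-0.053]
  delta_rot:
    - [0,0,0]
    - [0,0,0]
    - [0,0,0]
    - [0,0,0]

```text
time: 14.05
tcp_pos: [0.593, -0.0872, 0.0565]
orientation: [-3.139, -0.0, 1.634]
contact_force: [-0.4, 0.5, 0.3]
finger_gap: 0.0468
gripper_force: 0.0
```

Request:
carry_out:
  grip: [1,1,1,1,1]
  offset:
    - [0,0,0]
    - [0,0,0]
    - [0,0,0]
    - [0,0,0]
    - [0,0,0]
  delta_rot:
    - [0,0,0]
    - [0,0,0]
    - [0,0,0]
    - [0,0,0]
    - [0,0,0]

```text
time: 14.68
tcp_pos: [0.5947, -0.0876, 0.0588]
orientation: [3.14, 0.0, 1.634]
contact_force: [-0.9, 0.4, 2.4]
finger_gap: 0.0207
gripper_force: 24.7
```

Request:
carry_out:
  grip: [1,1,1,1,1]
  offset:
    - [0,0,0.02]
    - [0,0,0.06]
    - [0,0,0.12]
    - [-0.01,0.05,0.13]
    - [-0.02,0.1,0.13]
  delta_rot:
    - [0,0,0]
    - [0,0,0]
    - [0,0,0]
    - [0,0,0]
    - [0,0,0]

```text
time: 15.3
tcp_pos: [0.575, 0.0129, 0.1911]
orientation: [3.137, -0.001, 1.631]
contact_force: [0.7, 0.9, -1.0]
finger_gap: 0.0211
gripper_force: 24.9
```

Request:
carry_out:
  grip: [1,1,1,1,1]
  offset:
    - [-0.015,0.06,0]
    - [-0.03,0.12,0]
    - [-0.04,0.18,0]
    - [-0.045,0.23,0]
    - [-0.045,0.25,0]
  delta_rot:
    - [0,0,0]
    - [0,0,0]
    - [0,0,0]
    - [0,0,0]
    - [0,0,0]

```text
time: 15.92
tcp_pos: [0.5278, 0.2665, 0.1889]
orientation: [3.142, -0.001, 1.639]
contact_force: [0.4, -1.0, -0.9]
finger_gap: 0.021
gripper_force: 24.9
```

Request:
carry_out:
  grip: [1,1,1,1]
  offset:
    - [0,0.05,0]
    - [-0.004,0.105,0]
    - [-0.004,0.105,0]
    - [-0.004,0.105,0]
  delta_rot:
    - [0,0,0]
    - [0,0,0]
    - [0,0,0]
    - [0,0,0]

```text
time: 16.42
tcp_pos: [0.526, 0.3659, 0.1884]
orientation: [3.141, 0.002, 1.633]
contact_force: [1.3, 0.6, -0.6]
finger_gap: 0.0213
gripper_force: 24.9
```

Request:
carry_out:
  grip: [1,1,1,1,1]
  offset:
    - [-0.001,0.004,-0.02]
    - [-0.001,0.004,-0.06]
    - [-0.001,0.004,-0.09]
    - [-0.001,0.004,-0.11]
    - [-0.001,0.004,-0.127]
  delta_rot:
    - [0,0,0]
    - [0,0,0]
    - [0,0,0]
    - [0,0,0]
    - [0,0,0]

```text
time: 17.05
tcp_pos: [0.5244, 0.3705, 0.06]
orientation: [-3.142, 0.001, 1.633]
contact_force: [-0.1, 0.6, -0.5]
finger_gap: 0.0211
gripper_force: 25.0
```

Request:
carry_out:
  grip: [1,1,-0.1,-0.1,-0.1]
  offset:
    - [0,0,0]
    - [0,0,0]
    - [0,0,0]
    - [0,0,0]
    - [0,0,0]
  delta_rot:
    - [0,0,0]
    - [0,0,0]
    - [0,0,0]
    - [0,0,0]
    - [0,0,0]

```text
time: 17.68
tcp_pos: [0.5242, 0.372, 0.0616]
orientation: [3.141, -0.001, 1.634]
contact_force: [0.3, -0.2, 0.2]
finger_gap: 0.0468
gripper_force: 0.0
```

Request:
carry_out:
  grip: [-0.1,-0.1,-0.1,-0.1,-0.1]
  offset:
    - [0,0,0.05]
    - [0,0,0.1]
    - [0.01,-0.05,0.13]
    - [0.02,-0.1,0.16]
    - [0.03,-0.11,0.16]
  delta_rot:
    - [0,0,0]
    - [0,0,0]
    - [0,0,0]
    - [0,0,0]
    - [0,0,0]

```text
time: 18.3
tcp_pos: [0.5572, 0.2573, 0.2252]
orientation: [3.135, -0.002, 1.628]
contact_force: [-0.0, 0.5, -0.2]
finger_gap: 0.0468
gripper_force: 0.0
```

```bash
python3 look.py 5 scene side; python3 -c "
from h import *
im,_,_=snap('wrist','w5')
"
```

```text
tcp [0.5572 0.2573 0.2252] [ 3.135e+00 -2.000e-03  1.628e+00] 18.3
scene 86 [ 0.6328 -0.1622  0.0765] max 0.0811
scene 728 [0.6943 0.128  0.0817] max 0.0854
scene 309 [0.5599 0.2519 0.1063] max 0.1111
scene 195 [0.5011 0.2671 0.0866] max 0.0907
scene 340 [0.5718 0.3059 0.1066] max 0.1101
scene 216 [0.5135 0.3202 0.0869] max 0.0908
scene 240 [0.5249 0.373  0.0869] max 0.091
side 66 [0.5229 0.3676 0.0837] max 0.0882
side 215 [0.5643 0.271  0.1037] max 0.1083
side 72 [0.5117 0.3135 0.0845] max 0.0886
side 364 [0.6921 0.1184 0.0785] max 0.083
side 74 [0.5001 0.2607 0.0843] max 0.0888
side 75 [ 0.6319 -0.1673  0.0743] max 0.0787
```

View pics/w5.png

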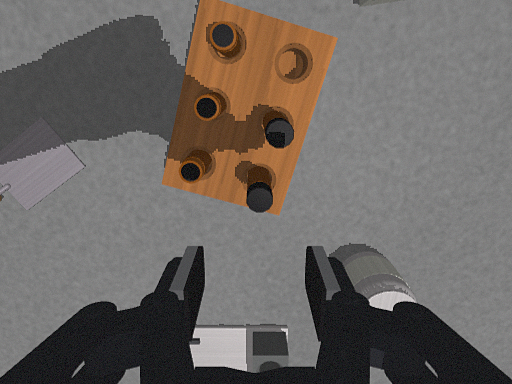

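All three spent vials stand down in the -x row. The inks are at (279,132) and (259,197), and the carrier has not moved yet.

Request:
carry_out:
  grip: [-0.1,-0.1,-0.1,-0.1,-0.1]
  offset:
    - [0.001,-0.006,-0.03]
    - [0.001,-0.006,-0.08]
    - [0.001,-0.006,-0.12]
    - [0.001,-0.006,-0.155]
    - [0.001,-0.006,-0.155]
  delta_rot:
    - [0,0,0]
    - [0,0,0]
    - [0,0,0]
    - [0,0,0]
    - [0,0,0]

```text
time: 19.08
tcp_pos: [0.5511, 0.2565, 0.0618]
orientation: [-3.133, 0.003, 1.637]
contact_force: [-0.2, 0.2, 0.4]
finger_gap: 0.047
gripper_force: 0.0
```

Request:
carry_out:
  grip: [1,1,1,1,1]
  offset:
    - [0,0,0]
    - [0,0,0]
    - [0,0,0]
    - [0,0,0]
    - [0,0,0]
  delta_rot:
    - [0,0,0]
    - [0,0,0]
    - [0,0,0]
    - [0,0,0]
    - [0,0,0]
  grip_force: 28

```text
time: 19.7
tcp_pos: [0.5566, 0.2562, 0.0673]
orientation: [3.138, -0.001, 1.634]
contact_force: [3.9, 0.8, 2.6]
finger_gap: 0.0212
gripper_force: 28.0
```

Request:
carry_out:
  grip: [1,1,1,1,1]
  offset:
    - [0,0,0.02]
    - [0,0,0.06]
    - [0,0,0.11]
    - [0.01,-0.05,0.12]
    - [0.015,-0.1,0.12]
  delta_rot:
    - [0,0,0]
    - [0,0,0]
    - [0,0,0]
    - [0,0,0]
    - [0,0,0]

```text
time: 20.32
tcp_pos: [0.57, 0.1544, 0.187]
orientation: [-3.141, 0.0, 1.635]
contact_force: [0.4, -0.5, -0.2]
finger_gap: 0.021
gripper_force: 29.4
```

Request:
carry_out:
  grip: [1,1]
  offset:
    - [0,0,0]
    - [0,0,0]
  delta_rot:
    - [0,0,0]
    - [0,0,0]

```text
time: 20.58
tcp_pos: [0.5691, 0.1557, 0.1855]
orientation: [-3.139, -0.0, 1.633]
contact_force: [0.5, -0.8, -0.9]
finger_gap: 0.0213
gripper_force: 29.3
```

```bash
python3 look.py 6 scene side; python3 -c "
from h import *
im,_,_=snap('wrist','w6')
"
```

```text
tcp [0.5691 0.1557 0.1855] [-3.139 -0.     1.633] 20.575
scene 84 [ 0.6329 -0.1619  0.0773] max 0.0826
scene 737 [0.6945 0.1279 0.0816] max 0.0858
scene 194 [0.5009 0.2667 0.0868] max 0.0915
scene 339 [0.5718 0.3057 0.1068] max 0.1109
scene 215 [0.5137 0.3201 0.0868] max 0.0908
scene 235 [0.5247 0.3735 0.0869] max 0.0908
side 66 [0.5231 0.3675 0.0841] max 0.0888
side 109 [0.5706 0.2992 0.104 ] max 0.1079
side 71 [0.5119 0.3142 0.0839] max 0.0883
side 372 [0.6928 0.1193 0.0788] max 0.0838
side 72 [0.4999 0.2606 0.0837] max 0.0882
side 73 [ 0.6318 -0.1675  0.0745] max 0.0784
```

View pics/w6.png

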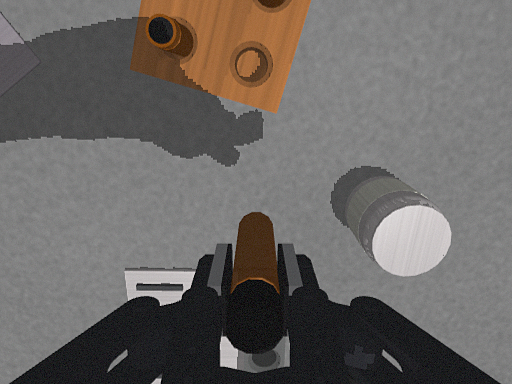

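The ink hangs nearly straight, cap at about (254,316) and bottom end at about (257,226). Rack hole (+30,-55) is now empty.

```bash
cat > shift.py <<'E'
from h import *
import sys
def match(cam,ref,new,box):
    a=load(ref)['im'];b=load(new)['im'];x0,y0,x1,y1=box
    r=cv2.matchTemplate(b[y0-25:y1+25,x0-25:x1+25],a[y0:y1,x0:x1],cv2.TM_CCOEFF_NORMED)
    _,m,_,p=cv2.minMaxLoc(r); return p[0]-25,p[1]-25,round(m,3)
def both(n):
    print('scene',match('scene','s0','scene'+n,(262,180,312,228)),'side',match('side','d0','side'+n,(212,198,285,264)))
if __name__=='__main__': both(sys.argv[1])
E
python3 shift.py 5;python3 shift.py 6; python3 - <<'E'
from h import *
z=load('w6');print(atz(z,254,317,.224),atz(z,257,226,.128))
E
```

```text
scene (0, 0, 0.994) side (0, 0, 0.988)
scene (0, 0, 0.692) side (0, 0, 0.988)
[0.56869892 0.155564   0.224     ] [0.57061161 0.14957975 0.128     ]
```

Request:
carry_out:
  grip: [1,1,1,1,1]
  offset:
    - [0.005,-0.05,0]
    - [0.01,-0.1,0]
    - [0.0205,-0.15,0]
    - [0.0205,-0.187,0]
    - [0.0205,-0.187,0]
  delta_rot:
    - [0,0,0]
    - [0,0,0]
    - [0,0,0]
    - [0,0,0]
    - [0,0,0]

```text
time: 21.35
tcp_pos: [0.5904, -0.035, 0.1861]
orientation: [-3.141, 0.002, 1.629]
contact_force: [0.2, 1.1, 0.2]
finger_gap: 0.0209
gripper_force: 29.4
```

Request:
carry_out:
  grip: [1,1]
  offset:
    - [0,0,-0.03]
    - [0,0,-0.03]
  delta_rot:
    - [0,0,0]
    - [0,0,0]

```text
time: 21.6
tcp_pos: [0.5889, -0.029, 0.1537]
orientation: [-3.136, -0.001, 1.637]
contact_force: [-0.6, 1.0, -1.5]
finger_gap: 0.0214
gripper_force: 29.3
```

```bash
python3 look.py 7 scene side; python3 shift.py 7; python3 -c "
from h import *
im,_,_=snap('wrist','w7')
"
```

```text
tcp [ 0.5889 -0.029   0.1537] [-3.136e+00 -1.000e-03  1.637e+00] 21.6
scene 85 [ 0.6327 -0.1616  0.0774] max 0.082
scene 94 [ 0.5907 -0.0296  0.1187] max 0.1248
scene 734 [0.6943 0.1277 0.0819] max 0.0865
scene 195 [0.501  0.2669 0.0868] max 0.0905
scene 335 [0.5718 0.3055 0.1072] max 0.1126
scene 218 [0.5137 0.3199 0.0869] max 0.091
scene 239 [0.5247 0.3731 0.0869] max 0.0912
side 66 [0.523  0.3674 0.0841] max 0.0883
side 108 [0.5704 0.2989 0.1039] max 0.1086
side 71 [0.5121 0.3138 0.0836] max 0.0882
side 87 [0.6779 0.1338 0.0782] max 0.0822
side 76 [0.4997 0.2607 0.0848] max 0.0885
side 56 [ 0.5854 -0.0439  0.119 ] max 0.1247
side 73 [ 0.6317 -0.1676  0.0733] max 0.0777
scene (0, 0, 0.581) side (0, 0, 0.75)
```

View pics/w7.png

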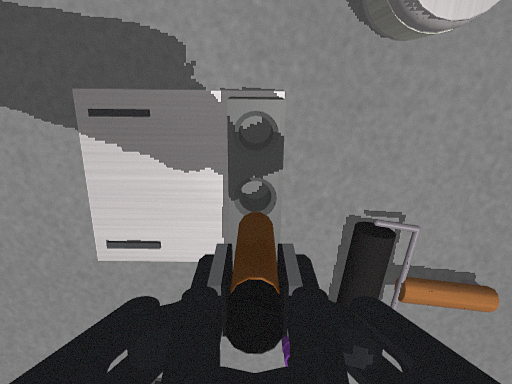

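The carrier holes show at (256,130) and (255,195), with the vial's bottom end around (257,226).

```bash
python3 - <<'E'
from h import *
z=load('w7');print(atz(z,256,130,.046),atz(z,255,195,.046),atz(z,257,227,.0965),atz(z,254,317,.1925))
E
```

```text
[0.58819141 0.01605424 0.046     ] [ 0.59077725 -0.03433809  0.046     ] [ 0.59238717 -0.03912771  0.0965    ] [ 0.59033004 -0.0332547   0.1925    ]
```

Request:
carry_out:
  grip: [1,1,1]
  offset:
    - [0.001,-0.002,-0.015]
    - [0.001,-0.002,-0.03]
    - [0.001,-0.002,-0.03]
  delta_rot:
    - [0,0,0]
    - [0,0,0]
    - [0,0,0]

```text
time: 22.12
tcp_pos: [0.5903, -0.0334, 0.1241]
orientation: [-3.138, 0.0, 1.634]
contact_force: [-0.0, 0.6, -1.5]
finger_gap: 0.0212
gripper_force: 29.3
```

Request:
carry_out:
  grip: [1,1,1,1,1]
  offset:
    - [-0.0015,0.005,0]
    - [-0.0015,0.005,-0.02]
    - [-0.0015,0.005,-0.035]
    - [-0.0015,0.005,-0.045]
    - [-0.0015,0.005,-0.053]
  delta_rot:
    - [0,0,0]
    - [0,0,0]
    - [0,0,0]
    - [0,0,0]
    - [0,0,0]

```text
time: 22.75
tcp_pos: [0.5899, -0.0286, 0.0721]
orientation: [-3.141, 0.0, 1.634]
contact_force: [-0.2, 0.2, -1.3]
finger_gap: 0.0211
gripper_force: 29.4
```

Request:
carry_out:
  grip: [1,1,-0.1,-0.1,-0.1]
  offset:
    - [0,0,0]
    - [0,0,0]
    - [0,0,0]
    - [0,0,0]
    - [0,0,0]
  delta_rot:
    - [0,0,0]
    - [0,0,0]
    - [0,0,0]
    - [0,0,0]
    - [0,0,0]

```text
time: 23.38
tcp_pos: [0.5904, -0.0285, 0.0734]
orientation: [3.141, -0.0, 1.634]
contact_force: [-0.0, -0.3, 0.5]
finger_gap: 0.0471
gripper_force: 0.0
```

Request:
carry_out:
  grip: [-0.1,-0.1,-0.1,-0.1,-0.1]
  offset:
    - [0,0,0.04]
    - [0,0,0.08]
    - [-0.005,0.05,0.12]
    - [-0.01,0.1,0.13]
    - [-0.015,0.16,0.13]
  delta_rot:
    - [0,0,0]
    - [0,0,0]
    - [0,0,0]
    - [0,0,0]
    - [0,0,0]

```text
time: 24.0
tcp_pos: [0.5761, 0.1323, 0.2052]
orientation: [3.138, -0.001, 1.632]
contact_force: [0.0, 0.4, -0.1]
finger_gap: 0.0472
gripper_force: 0.0
```

```bash
python3 look.py 8 scene side; python3 shift.py 8
```

```text
tcp [0.5761 0.1323 0.2052] [ 3.138e+00 -1.000e-03  1.632e+00] 24.0
scene 86 [ 0.6325 -0.1628  0.0765] max 0.0821
scene 219 [ 0.5889 -0.0319  0.1066] max 0.1113
scene 730 [0.6945 0.1285 0.0814] max 0.0853
scene 192 [0.5009 0.2668 0.087 ] max 0.0914
scene 339 [0.5719 0.306  0.1067] max 0.1107
scene 211 [0.5136 0.3199 0.0868] max 0.0913
scene 240 [0.5249 0.3735 0.087 ] max 0.0909
side 138 [0.5172 0.3396 0.0841] max 0.0887
side 110 [0.5704 0.2992 0.1035] max 0.1079
side 366 [0.6922 0.1186 0.0785] max 0.0828
side 74 [0.4998 0.2605 0.0843] max 0.0891
side 133 [ 0.5873 -0.0384  0.104 ] max 0.1076
side 76 [ 0.6317 -0.1676  0.0742] max 0.0779
scene (0, 0, 0.994) side (0, 0, 0.989)
```

Request:
carry_out:
  grip: [-0.1,-0.1,-0.1,-0.1,-0.1]
  offset:
    - [0,0.06,0]
    - [-0.005,0.12,0]
    - [-0.005,0.171,0]
    - [-0.005,0.171,-0.03]
    - [-0.005,0.171,-0.05]
  delta_rot:
    - [0,0,0]
    - [0,0,0]
    - [0,0,0]
    - [0,0,0]
    - [0,0,0]

```text
time: 24.72
tcp_pos: [0.5696, 0.3024, 0.1514]
orientation: [-3.14, 0.001, 1.635]
contact_force: [0.4, -0.9, 0.2]
finger_gap: 0.0471
gripper_force: 0.0
```

Request:
carry_out:
  grip: [-0.1]
  offset:
    - [0,0,0]
  delta_rot:
    - [0,0,0]

```text
time: 24.85
tcp_pos: [0.5694, 0.3005, 0.151]
orientation: [-3.138, 0.003, 1.632]
contact_force: [1.1, -0.2, 0.9]
finger_gap: 0.0471
gripper_force: 0.0
```

Request:
carry_out:
  grip: [-0.1,-0.1,-0.1,-0.1,-0.1]
  offset:
    - [0.002,0.002,-0.03]
    - [0.002,0.002,-0.05]
    - [0.002,0.002,-0.07]
    - [0.002,0.002,-0.081]
    - [0.002,0.002,-0.081]
  delta_rot:
    - [0,0,0]
    - [0,0,0]
    - [0,0,0]
    - [0,0,0]
    - [0,0,0]

```text
time: 25.48
tcp_pos: [0.5718, 0.3041, 0.0713]
orientation: [-3.14, 0.001, 1.634]
contact_force: [0.6, -0.0, 0.4]
finger_gap: 0.0469
gripper_force: 0.0
```

Request:
carry_out:
  grip: [1,1,1,1,1]
  offset:
    - [0,0,0]
    - [0,0,0]
    - [0,0,0]
    - [0,0,0]
    - [0,0,0]
  delta_rot:
    - [0,0,0]
    - [0,0,0]
    - [0,0,0]
    - [0,0,0]
    - [0,0,0]

```text
time: 26.1
tcp_pos: [0.5729, 0.3048, 0.0731]
orientation: [3.14, -0.001, 1.634]
contact_force: [-0.6, 0.0, 5.2]
finger_gap: 0.0212
gripper_force: 28.2
```

Request:
carry_out:
  grip: [1,1,1,1,1]
  offset:
    - [0,0,0.02]
    - [0,0,0.06]
    - [0,0,0.11]
    - [0.005,-0.05,0.12]
    - [0.01,-0.1,0.12]
  delta_rot:
    - [0,0,0]
    - [0,0,0]
    - [0,0,0]
    - [0,0,0]
    - [0,0,0]

```text
time: 26.72
tcp_pos: [0.5827, 0.204, 0.1945]
orientation: [3.139, -0.001, 1.636]
contact_force: [0.9, -0.1, -1.3]
finger_gap: 0.0205
gripper_force: 28.1
```

Request:
carry_out:
  grip: [1,1,1,1,1]
  offset:
    - [0,-0.06,0]
    - [0.005,-0.12,0]
    - [0.01,-0.16,0]
    - [0.01,-0.16,0]
    - [0.01,-0.16,0]
  delta_rot:
    - [0,0,0]
    - [0,0,0]
    - [0,0,0]
    - [0,0,0]
    - [0,0,0]

```text
time: 27.35
tcp_pos: [0.5919, 0.0453, 0.1925]
orientation: [-3.141, -0.001, 1.634]
contact_force: [0.6, 0.5, -1.1]
finger_gap: 0.0211
gripper_force: 28.2
```

```bash
python3 look.py 9 scene side; python3 shift.py 9; python3 -c "
from h import *
im,_,_=snap('wrist','w9')
"
```

```text
tcp [0.5919 0.0453 0.1925] [-3.141e+00 -1.000e-03  1.634e+00] 27.35
scene 87 [ 0.6329 -0.162   0.0768] max 0.0812
scene 222 [ 0.5891 -0.0321  0.1067] max 0.1109
scene 730 [0.6942 0.1278 0.0816] max 0.0857
scene 194 [0.5009 0.2666 0.087 ] max 0.0919
scene 214 [0.5139 0.32   0.0868] max 0.0914
scene 240 [0.5248 0.3732 0.0872] max 0.0916
side 68 [0.5234 0.3676 0.0836] max 0.0879
side 69 [0.5121 0.3142 0.0839] max 0.0886
side 265 [0.6964 0.1128 0.079 ] max 0.0843
side 75 [0.4997 0.2608 0.0832] max 0.0871
side 135 [ 0.5873 -0.0384  0.1037] max 0.1074
side 76 [ 0.6317 -0.1676  0.0741] max 0.0779
scene (0, 0, 0.947) side (0, 0, 0.951)
```

View pics/w9.png

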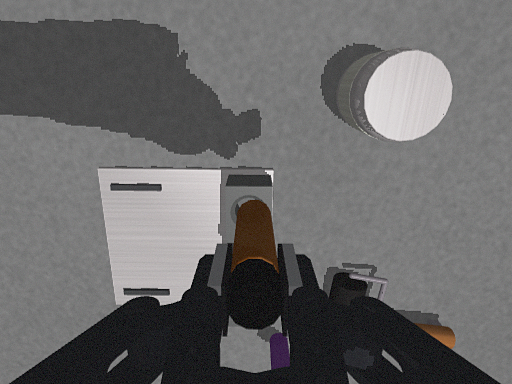

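The carrier is unmoved. Its hole0 shows at about (250,208) behind the vial, whose bottom is at about (256,216) and cap at (254,297).

```bash
python3 - <<'E'
from h import *
z=load('w9');print(atz(z,250,208,.046),atz(z,256,214,.1294),atz(z,254,297,.2254))
E
```

```text
[0.58904046 0.01744703 0.046     ] [0.59238118 0.04504907 0.1294    ] [0.59103478 0.04969811 0.2254    ]
```

Request:
carry_out:
  grip: [1,1,1,1,1]
  offset:
    - [-0.004,-0.031,0]
    - [-0.004,-0.031,-0.03]
    - [-0.004,-0.031,-0.06]
    - [-0.004,-0.031,-0.06]
    - [-0.004,-0.031,-0.06]
  delta_rot:
    - [0,0,0]
    - [0,0,0]
    - [0,0,0]
    - [0,0,0]
    - [0,0,0]

```text
time: 28.12
tcp_pos: [0.5889, 0.0142, 0.1332]
orientation: [3.14, 0.0, 1.635]
contact_force: [-0.8, -0.2, -0.2]
finger_gap: 0.0207
gripper_force: 28.1
```

Request:
carry_out:
  grip: [1,1,1,1,1]
  offset:
    - [-0.0005,0,-0.02]
    - [-0.0005,0,-0.035]
    - [-0.0005,0,-0.045]
    - [-0.0005,0,-0.052]
    - [-0.0005,0,-0.058]
  delta_rot:
    - [0,0,0]
    - [0,0,0]
    - [0,0,0]
    - [0,0,0]
    - [0,0,0]

```text
time: 28.75
tcp_pos: [0.588, 0.0135, 0.074]
orientation: [3.141, 0.0, 1.634]
contact_force: [0.0, -0.5, -0.4]
finger_gap: 0.0211
gripper_force: 28.2
```

Request:
carry_out:
  grip: [1,1,-0.1,-0.1,-0.1]
  offset:
    - [0,0,0]
    - [0,0,0]
    - [0,0,0]
    - [0,0,0]
    - [0,0,0]
  delta_rot:
    - [0,0,0]
    - [0,0,0]
    - [0,0,0]
    - [0,0,0]
    - [0,0,0]

```text
time: 29.38
tcp_pos: [0.5878, 0.0135, 0.0743]
orientation: [3.141, -0.0, 1.634]
contact_force: [-0.3, -0.5, -0.3]
finger_gap: 0.0469
gripper_force: 0.0
```

Request:
carry_out:
  grip: [-0.1,-0.1,-0.5,-1,-1]
  offset:
    - [0,0,0.05]
    - [0,0,0.1]
    - [-0.05,-0.05,0.15]
    - [-0.1,-0.1,0.18]
    - [-0.12,-0.15,0.2]
  delta_rot:
    - [0,0,0]
    - [0,0,0]
    - [0,0,0]
    - [0,0,0]
    - [0,0,0]

```text
time: 30.0
tcp_pos: [0.4813, -0.1124, 0.2632]
orientation: [3.14, -0.001, 1.635]
contact_force: [1.6, -0.2, 0.1]
finger_gap: 0.0853
gripper_force: 0.0
```

Request:
carry_out:
  grip: [-1,-1,-1,-1]
  offset:
    - [0,-0.05,0.02]
    - [0,-0.09,0.02]
    - [0,-0.09,0.02]
    - [0,-0.09,0.02]
  delta_rot:
    - [0,0,0]
    - [0,0,0]
    - [0,0,0]
    - [0,0,0]

```text
time: 30.5
tcp_pos: [0.4824, -0.201, 0.2817]
orientation: [-3.141, -0.001, 1.634]
contact_force: [-0.0, 0.6, -0.6]
finger_gap: 0.0848
gripper_force: 0.0
```

```bash
python3 look.py 10 scene side; python3 shift.py 10; python3 -c "
from h import *
im,_,_=snap('wrist','w10')
cv2.imwrite('pics/w10x.png',cv2.resize(im[:,:,::-1],(800,600),interpolation=3))
"
```

```text
tcp [ 0.4824 -0.201   0.2817] [-3.141e+00 -1.000e-03  1.634e+00] 30.5
scene 87 [ 0.6327 -0.1622  0.0764] max 0.0812
scene 218 [ 0.5889 -0.0325  0.1059] max 0.1108
scene 221 [0.5868 0.0156 0.1065] max 0.1107
scene 731 [0.6941 0.1279 0.0816] max 0.0856
scene 192 [0.5011 0.2669 0.0871] max 0.0918
scene 215 [0.5138 0.3198 0.0869] max 0.0912
scene 243 [0.5246 0.3732 0.0873] max 0.0921
side 66 [0.5233 0.3674 0.0839] max 0.0879
side 69 [0.5119 0.3142 0.0835] max 0.0873
side 363 [0.6922 0.1189 0.0785] max 0.0832
side 72 [0.4998 0.2612 0.0839] max 0.0881
side 131 [0.5854 0.009  0.1038] max 0.1082
side 75 [ 0.632  -0.1674  0.074 ] max 0.0782
scene (0, 0, 0.955) side (0, 0, 0.958)
```

View pics/w10x.png

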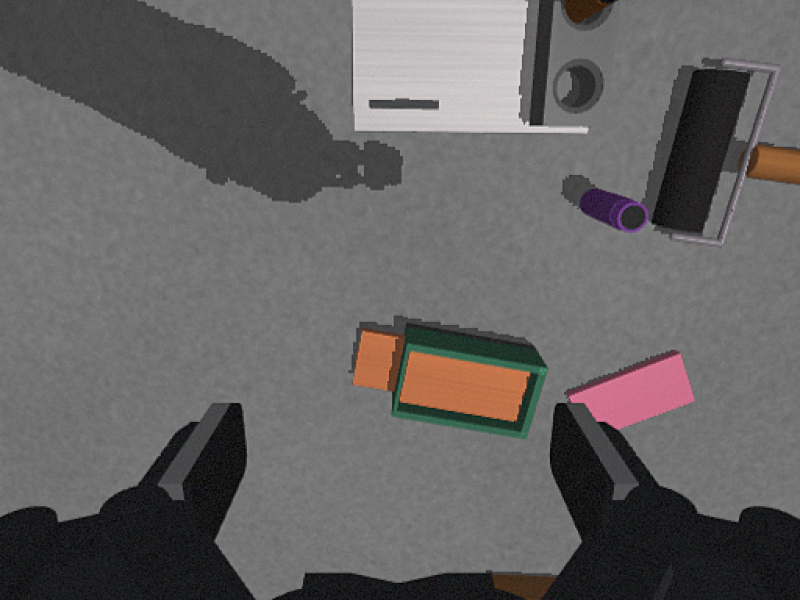

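Both inks are seated (tops level at 0.1107). The magazine's top rim corners are at about (404,342), (547,366), (526,438) and (393,415), with the tongue left of it. I'll crop for precision.

```bash
python3 -c "
from h import *
im=load('w10')['im'][195:290,215:360,::-1]
cv2.imwrite('pics/w10c.png',cv2.resize(im,None,fx=5.5,fy=5.5,interpolation=cv2.INTER_NEAREST))
"
```

```text
(no output)
```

View pics/w10c.png

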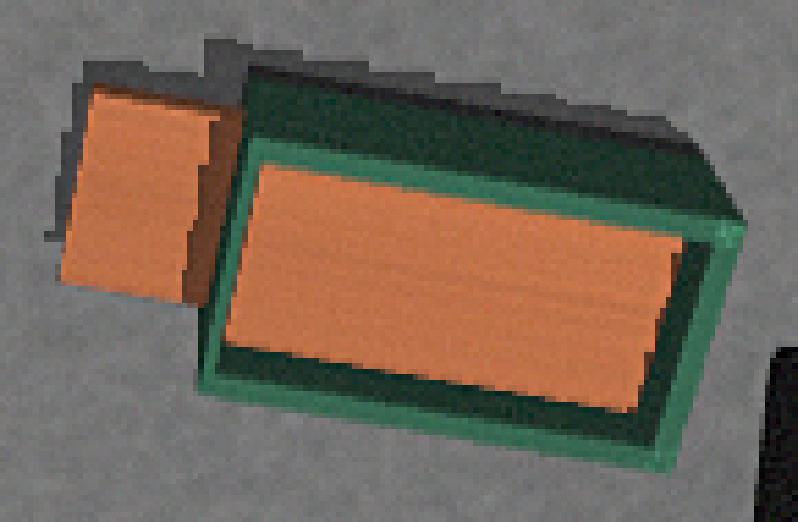

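The crop shows the rim corners at (255,140), (745,225), (667,470) and (200,392), and the tongue's top corners at (94,95), (62,284), (240,116) and (207,305).

```bash
python3 - <<'E'
from fit import *
z=load('w10')
f=lambda q,h:[atz(z,215+x/5.5,195+y/5.5,h) for x,y in q]
loc=[(-.0545,.0325),(.0575,.0325),(.0575,-.0325),(-.0545,-.0325)]
th,R,t,res=rigid(loc,f([(255,140),(745,225),(667,470),(200,392)],.046));print('mag',th,t,(res*1000).round(1).tolist())
W=np.array(f([(94,95),(62,284),(240,116),(207,305)],.018));print(W.round(4))
loc=[(-.05,.025),(-.05,-.025)]
th2,R2,t2,r2=rigid(loc,W[:2]);print('blank',th2,t2,(r2*1000).round(1))
print('tongue mid',W.mean(0), R@[-.0905,0]+t, 'tongue yaw from long edges',[np.arctan2(*(W[a]-W[b])[1::-1]) for a,b in((2,0),(3,1))])
E
```

```text
mag -0.12266598520459278 [ 0.54441139 -0.31593605] [[-0.9, 1.0], [0.6, 0.5], [1.1, -1.0], [-0.8, -0.5]]
[[ 0.4584 -0.2809  0.018 ]
 [ 0.4529 -0.3302  0.018 ]
 [ 0.4926 -0.2839  0.018 ]
 [ 0.488  -0.3335  0.018 ]]
blank -0.11113715228315503 [ 0.50531396 -0.31109283] [[ 0.   0.2]
 [-0.  -0.2]]
tongue mid [ 0.47297063 -0.30712583  0.018     ] [ 0.45459141 -0.30486259] tongue yaw from long edges [np.float64(-0.08752850070920154), np.float64(-0.09385421688645637)]
```

Request:
carry_out:
  grip: [-0.65,-0.65,-0.65,-0.65,-0.65]
  offset:
    - [0,-0.02,0]
    - [0,-0.04,0]
    - [0,-0.06,0]
    - [-0.005,-0.08,0]
    - [-0.0095,-0.106,0]
  delta_rot:
    - [0,0,-10]
    - [0,0,-20]
    - [0,0,-30]
    - [0,0,-40]
    - [0,0,-50]
  grip_force: 60

```text
time: 31.28
tcp_pos: [0.4736, -0.3067, 0.2817]
orientation: [-3.141, -0.0, 0.759]
contact_force: [0.0, 0.0, 0.1]
finger_gap: 0.0706
gripper_force: 0.0
```

Request:
carry_out:
  grip: [-0.65,-0.65,-0.65,-0.65,-0.65]
  offset:
    - [0,0,-0.03]
    - [0,0,-0.06]
    - [0,0,-0.09]
    - [0,0,-0.12]
    - [0,0,-0.15]
  delta_rot:
    - [0,0,-10]
    - [0,0,-20]
    - [0,0,-30]
    - [0,0,-40]
    - [0,0,-50]

```text
time: 31.9
tcp_pos: [0.4736, -0.3063, 0.1308]
orientation: [-3.141, 0.0, -0.115]
contact_force: [0.3, 0.2, -0.1]
finger_gap: 0.0705
gripper_force: 0.0
```

Request:
carry_out:
  grip: [-0.65,-0.65,-0.65]
  offset:
    - [0,0,-0.03]
    - [0,0,-0.05]
    - [0,0,-0.05]
  delta_rot:
    - [0,0,0]
    - [0,0,0]
    - [0,0,0]

```text
time: 32.28
tcp_pos: [0.4723, -0.3066, 0.0806]
orientation: [-3.141, 0.003, -0.11]
contact_force: [0.8, -0.1, 0.5]
finger_gap: 0.0706
gripper_force: 0.0
```

```bash
python3 -c "
from h import *
s=env.observe();print(s['tcp_pos'],s['orientation'],s['joints'])
im,_,_=snap('wrist','w11')
"
```

```text
[ 0.47234702 -0.30664217  0.08062732] [-3.14085873e+00  2.86526237e-03 -1.10467717e-01] [-0.25770455  0.37925024  0.93706756  1.86689816 -0.34568461  1.07194552
 -0.8659231 ]
```

View pics/w11.png

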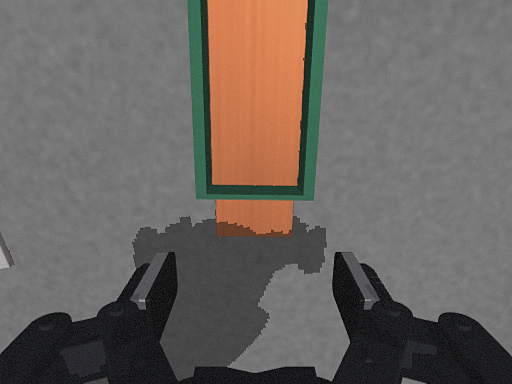

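The tongue is centred between the fingers (columns 217–293, finger midline about 254), and the yaw is aligned.

Request:
carry_out:
  grip: [-0.65,-0.65,-0.65,-0.65,-0.65]
  offset:
    - [0,0,-0.02]
    - [0,0,-0.04]
    - [0,0,-0.06]
    - [0,0,-0.0715]
    - [0,0,-0.0715]
  delta_rot:
    - [0,0,0]
    - [0,0,0]
    - [0,0,0]
    - [0,0,0]
    - [0,0,0]

```text
time: 32.95
tcp_pos: [0.4721, -0.3076, 0.0092]
orientation: [-3.141, 0.002, -0.112]
contact_force: [0.2, -0.7, -0.3]
finger_gap: 0.0704
gripper_force: 0.0
```

Request:
carry_out:
  grip: [1,1,1,1,1]
  offset:
    - [0,0,0]
    - [0,0,0]
    - [0,0,0]
    - [0,0,0]
    - [0,0,0]
  delta_rot:
    - [0,0,0]
    - [0,0,0]
    - [0,0,0]
    - [0,0,0]
    - [0,0,0]

```text
time: 33.58
tcp_pos: [0.4733, -0.3081, 0.0115]
orientation: [-3.142, -0.001, -0.111]
contact_force: [-1.8, 1.3, 6.5]
finger_gap: 0.0471
gripper_force: 61.2
```

Request:
carry_out:
  grip: [1,1,1,1,1]
  offset:
    - [-0.012,0.0014,0]
    - [-0.03,0.0034,0]
    - [-0.05,0.0057,0]
    - [-0.07,0.008,0]
    - [-0.085,0.0097,0]
  delta_rot:
    - [0,0,0]
    - [0,0,0]
    - [0,0,0]
    - [0,0,0]
    - [0,0,0]

```text
time: 34.2
tcp_pos: [0.3861, -0.2976, 0.0101]
orientation: [-3.141, 0.001, -0.112]
contact_force: [-0.8, 0.6, -0.4]
finger_gap: 0.0475
gripper_force: 61.7
```

Request:
carry_out:
  grip: [1,1,1]
  offset:
    - [-0.005,0.0006,0]
    - [-0.005,0.0006,0.04]
    - [-0.005,0.0006,0.1]
  delta_rot:
    - [0,0,0]
    - [0,0,0]
    - [0,0,0]

```text
time: 34.58
tcp_pos: [0.382, -0.2968, 0.1104]
orientation: [3.141, 0.004, -0.112]
contact_force: [1.5, 0.3, 0.3]
finger_gap: 0.047
gripper_force: 62.5
```

```bash
python3 -c "
from h import *
s=env.observe();print(s['tcp_pos'],s['orientation'],s['joints'],s['finger_gap'],s['contact_force'])
im,_,_=snap('wrist','w12')
snap('side','side12');snap('scene','scene12')
";python3 shift.py 12
```

```text
[ 0.38199695 -0.29676812  0.11043281] [ 3.14091873  0.00398021 -0.11153703] [-0.42425008  0.09649934  1.08594578  2.02698991 -0.09407979  1.07443146
 -0.97739905] 0.046962540666154844 [1.51757492 0.31233793 0.31155449]
scene (0, 0, 0.99) side (-24, 19, 0.635)
```

View pics/w12.png

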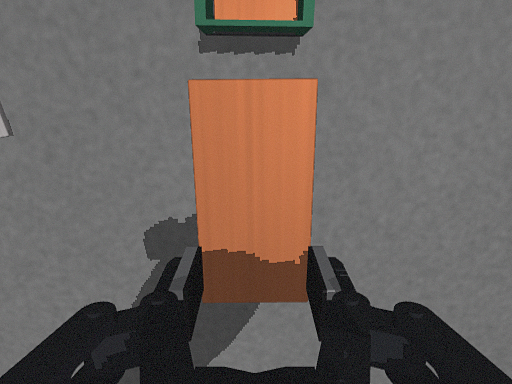

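The blank is fully out and held square, far corners at (190,79) and (317,79) and near end at row 302. The magazine keeps its stack.

```bash
python3 - <<'E'
from fit import *
z=load('w12');P=cloud(z)
for v in (95,150,200,240): print(P[v,255].round(4))
W=[atz(z,u,v,.1175) for u,v in((317,79),(190,79),(203,302),(308,302))]
print(np.round(W,4)); W=np.array(W)
th,R,t,res=rigid([(.05,-.025),(.05,.025),(-.05,.025),(-.05,-.025)],W);print(th,t,(res*1000).round(1).tolist())
E
```

```text
[ 0.4561 -0.3055  0.1153]
[ 0.4349 -0.3031  0.1163]
[ 0.4135 -0.3008  0.116 ]
[ 0.3952 -0.2987  0.1168]
[[ 0.4594 -0.3293  0.1175]
 [ 0.4647 -0.2819  0.1175]
 [ 0.3664 -0.271   0.1175]
 [ 0.3609 -0.3198  0.1175]]
-0.10471132840397196 [ 0.41283426 -0.30052074] [[0.6, -1.3], [0.5, 1.0], [-0.7, 0.6], [-0.4, -0.3]]
```

```bash
python3 - <<'E'
from fit import *
for n,a,b in(('w1',(284*.64,180*.64),(295*.64,319*.64)),('w7',(119,112.5),(133,244)),('w9',(136,187),(147,292))):
    z=load(n);A=atz(z,*a,.01);B=atz(z,*b,.01);print(n,A.round(4),B.round(4),((A+B)/2).round(4),'yaw',np.arctan2(-(A-B)[0],(A-B)[1]).round(4),np.linalg.norm(A-B))
E
```

```text
w1 [0.4749 0.0177 0.01  ] [ 0.4813 -0.1038  0.01  ] [ 0.4781 -0.043   0.01  ] yaw 0.0528 0.12163990198134643
w7 [0.4744 0.0181 0.01  ] [ 0.4805 -0.1023  0.01  ] [ 0.4774 -0.0421  0.01  ] yaw 0.05 0.12059322430934004
w9 [0.4745 0.0187 0.01  ] [ 0.4815 -0.103   0.01  ] [ 0.478  -0.0422  0.01  ] yaw 0.0572 0.12188792389492324
```

Request:
carry_out:
  grip: [1,1,1,1,1]
  offset:
    - [0.01,0.03,0.03]
    - [0.03,0.06,0.06]
    - [0.05,0.1,0.06]
    - [0.07,0.14,0.06]
    - [0.08,0.17,0.06]
  delta_rot:
    - [0,0,10]
    - [0,0,20]
    - [0,0,30]
    - [0,0,40]
    - [0,0,50]

```text
time: 35.35
tcp_pos: [0.4632, -0.125, 0.1692]
orientation: [-3.141, 0.002, 0.769]
contact_force: [0.5, -0.7, -0.7]
finger_gap: 0.0473
gripper_force: 62.6
```

Request:
carry_out:
  grip: [1,1,1,1,1]
  offset:
    - [0.005,0.01,0]
    - [0.01,0.02,0]
    - [0.0175,0.03,0]
    - [0.0175,0.04,0]
    - [0.0175,0.053,0]
  delta_rot:
    - [0,0,10]
    - [0,0,20]
    - [0,0,30]
    - [0,0,40]
    - [0,0,49.3]

```text
time: 35.98
tcp_pos: [0.4797, -0.0741, 0.169]
orientation: [-3.139, 0.001, 1.627]
contact_force: [0.1, 0.2, -1.0]
finger_gap: 0.0475
gripper_force: 62.6
```

Request:
carry_out:
  grip: [1,1]
  offset:
    - [0,0,0]
    - [0,0,0]
  delta_rot:
    - [0,0,0]
    - [0,0,0]

```text
time: 36.22
tcp_pos: [0.4801, -0.075, 0.1698]
orientation: [-3.141, 0.001, 1.619]
contact_force: [-0.3, 0.3, -2.0]
finger_gap: 0.0472
gripper_force: 62.6
```

```bash
python3 -c "
from h import *
s=env.observe();print(s['tcp_pos'],s['orientation'],s['time'])
im,_,_=snap('wrist','w13')
snap('side','side13');snap('scene','scene13')
";python3 shift.py 13
```

```text
[ 0.48005439 -0.07498375  0.16978371] [-3.14050142e+00  7.24084790e-04  1.61861302e+00] 36.225
scene (0, 0, 0.716) side (0, 0, 0.681)
```

View pics/w13.png

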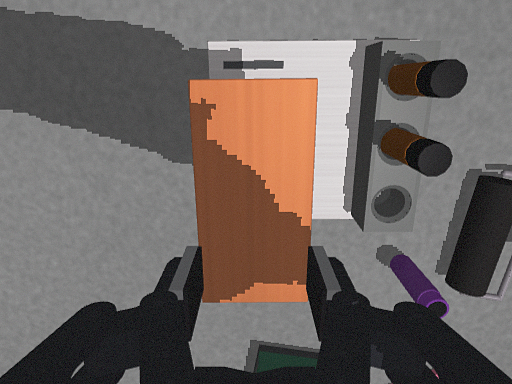

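The carrier is still in place: its upper lip is at (253,65) and the empty hole at (390,204). The blank is above the bed, corners at (190,79), (317,79), (203,302) and (308,302).

```bash
python3 - <<'E'
from fit import *
z=load('w13')
print('lip',atz(z,253,65,.01),'hole2',atz(z,390.5,204,.046))
W=np.array([atz(z,u,v,.1765) for u,v in((317,79),(190,79),(203,302),(308,302))])
th,R,t,res=rigid([(.05,-.025),(.05,.025),(-.05,.025),(-.05,-.025)],W);print(th,t)
E
```

```text
lip [0.47351003 0.01753006 0.01      ] hole2 [ 0.59291331 -0.08652231  0.046     ]
1.6256668860593246 [ 0.47805592 -0.04366839]
```

Request:
carry_out:
  grip: [1,1,1,1,1]
  offset:
    - [-0.0005,0.001,-0.04]
    - [-0.0005,0.001,-0.08]
    - [-0.0005,0.001,-0.12]
    - [-0.0005,0.001,-0.14]
    - [-0.0005,0.001,-0.15]
  delta_rot:
    - [0,0,0]
    - [0,0,0]
    - [0,0,0]
    - [0,0,0]
    - [0,0,0]

```text
time: 37.0
tcp_pos: [0.4793, -0.0739, 0.0194]
orientation: [-3.14, 0.001, 1.62]
contact_force: [-0.8, 0.9, -1.0]
finger_gap: 0.0477
gripper_force: 62.6
```

Request:
carry_out:
  grip: [1,1,1]
  offset:
    - [0,0,-0.005]
    - [0,0,-0.01]
    - [0,0,-0.01]
  delta_rot:
    - [0,0,0]
    - [0,0,0]
    - [0,0,0]

```text
time: 37.38
tcp_pos: [0.4802, -0.0734, 0.0107]
orientation: [3.141, -0.0, 1.622]
contact_force: [-0.4, -0.2, -1.4]
finger_gap: 0.0472
gripper_force: 62.6
```

Request:
carry_out:
  grip: [1,1,1]
  offset:
    - [0,0,-0.002]
    - [0,0,-0.0035]
    - [0,0,-0.0035]
  delta_rot:
    - [0,0,0]
    - [0,0,0]
    - [0,0,0]

```text
time: 37.75
tcp_pos: [0.4803, -0.0734, 0.0076]
orientation: [3.141, -0.001, 1.622]
contact_force: [-2.0, 0.8, 4.3]
finger_gap: 0.047
gripper_force: 63.3
```

Request:
carry_out:
  grip: [-0.6,-0.6,-0.6,-0.6]
  offset:
    - [0,0,0]
    - [0,0,0]
    - [0,0,0.002]
    - [0,0,0.002]
  delta_rot:
    - [0,0,0]
    - [0,0,0]
    - [0,0,0]
    - [0,0,0]

```text
time: 38.25
tcp_pos: [0.4801, -0.0735, 0.0091]
orientation: [3.141, 0.0, 1.622]
contact_force: [-0.7, -0.1, 0.8]
finger_gap: 0.0684
gripper_force: 0.0
```

Request:
carry_out:
  grip: [-0.6,-0.6,-0.6,-0.6,-0.6]
  offset:
    - [0,0,0.05]
    - [0,0,0.1]
    - [0,0,0.15]
    - [0,-0.02,0.2]
    - [0,-0.02,0.2]
  delta_rot:
    - [0,0,0]
    - [0,0,0]
    - [0,0,0]
    - [0,0,0]
    - [0,0,0]

```text
time: 38.88
tcp_pos: [0.4825, -0.0954, 0.2128]
orientation: [3.133, -0.001, 1.619]
contact_force: [0.4, 0.4, -0.3]
finger_gap: 0.0685
gripper_force: 0.0
```

```bash
python3 -c "
from h import *
s=env.observe();print(s['tcp_pos'],s['orientation'],s['time'])
im,_,_=snap('wrist','w14')
cv2.imwrite('pics/w14x.png',cv2.resize(im[:,:,::-1],(800,600),interpolation=3))
"; python3 look.py 14 scene side
```

```text
[ 0.48245233 -0.09539319  0.21283495] [ 3.13335025e+00 -1.10207909e-03  1.61911709e+00] 38.875
tcp [ 0.481  -0.0941  0.2105] [ 3.138e+00 -1.000e-03  1.620e+00] 38.925
scene 83 [ 0.6324 -0.1625  0.0771] max 0.0821
scene 220 [ 0.5889 -0.0324  0.1064] max 0.1114
scene 220 [0.5867 0.0157 0.1063] max 0.111
scene 733 [0.6944 0.128  0.0816] max 0.0856
scene 192 [0.501  0.2669 0.0869] max 0.0913
scene 216 [0.5138 0.32   0.0864] max 0.0911
scene 237 [0.5249 0.3736 0.0865] max 0.0908
side 66 [0.5231 0.3672 0.0842] max 0.0892
side 68 [0.5118 0.3141 0.0839] max 0.0884
side 72 [0.4996 0.2607 0.0831] max 0.0876
side 93 [0.5817 0.0051 0.1033] max 0.1086
side 120 [ 0.588  -0.0402  0.1041] max 0.1088
side 74 [ 0.6318 -0.1672  0.0744] max 0.0787
```

View pics/w14x.png

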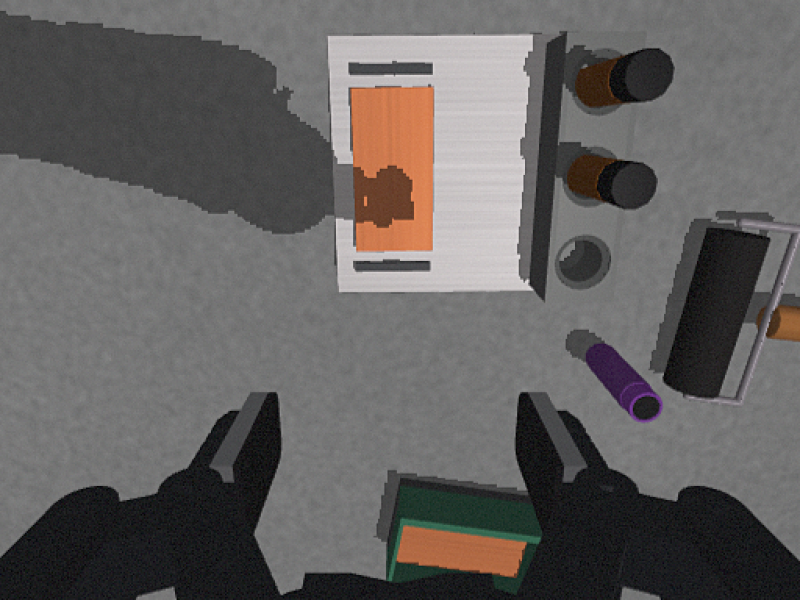

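The blank lies square between the lips: end gaps are about 12 and 11 px, and it's within about 1 mm sideways. Both inks are seated, three spent vials stand in the rack, and the arm is clear.

```bash
python3 -c "
from h import *
print(env.hand_in())"
```

```text
the job is handed in; nothing more can be done
None
```

I handed the job in at about 39 s: the three spent vials stand in the stock rack, both ink vials are seated in the carrier, and the bottom blank lies flat and centred in the bed to within about 1 mm by the last camera check; no verdict was returned.

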